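# Feel out the bin-rest springs and load the matching bins

### The arm

A 7-joint arm with a two-finger parallel gripper is mounted at the origin on the work surface. World frame = base frame: x ahead of the robot, y to its left, z up, the work surface at z = 0. Lengths are in m, angles in rad, forces in N, time in s.
With the tool pointing down it reaches from about 0.4 to 0.85 m from the base axis. Payload 10.4 kg.
Tool frame: the origin (TCP) lies midway between the tips of the shut fingers; the grasp point (between the pads) lies 19 mm behind it; z points along the fingers, y is the direction in which the jaws open and shut (so a half turn about z gives the same grasp; the last joint's range is limited). The gripper opens to 85 mm and grips with 20 to 120 N. Pads are 22 mm wide; open, the fingers measure 114 mm over their backs; the gripper's body (76 mm by 85 mm) begins 54 mm behind the grasp point. The pads swing forward as they close: fully open they stand 13 mm farther back than shut.
Start: joints at [1.25, 0.332, -0.065, 1.46, 0.022, 1.35, -0.088], TCP at [0.183, -0.598, 0.231] pointing down, gripper open.
Joint ranges: [-2.6, 2.6], [-0.5, 2.12], [-1.47, 1.34], [0.16, 2.42], [-1.27, 4.41], [0.06, 2.06], [-2.6, 2.6]. Speed limits (rad/s): [2.22, 2.22, 2.79, 2.79, 3.14, 3.14, 3.14].

### API

Orientations are given as a unit quaternion [x, y, z, w].
In Python, from workcell import get_obs, camera, calibration, hand_in gives the robot as it stands.
- The arm moves only by the shell command python3 -m handwheel 'ROWS' [FORCE]. ROWS is JSON, a list of rows, each an object with "jaw": the finger opening in mm, from 0 to 85.4; "delta_pos": the shift along the tool's x, y, z scaled (see below), a list of three; "turn": the turn about the tool's z scaled (see below). In form: [{"jaw": jaw, "delta_pos": [tx, ty, tz], "turn": turn}, ...]. A call has 1 to 10 rows; each row is the pose to reach, as a shift and turn from the pose commanded when the call began, along the tool's axes at that moment, turning the shorter way round; what a row does not reach only later rows make up. The controller multiplies each number of a shift by 1 m and each number of a turn by pi rad. A row lasts 1/12 s, in which the tool goes at most 41.7 mm and 7.16 degrees, less where a joint would pass 70% of its speed; a pose out of reach is approached as far as the arm can. A call with a number of a shift or a turn outside -1 to 1 is refused whole. A call with a gripper value outside its range is refused whole. The fingers move at their own pace and stop on an object; FORCE is the grip in N (left out, the last holds). Time passes only in rows, so rows that repeat a pose let the fingers close. It gives the time, the measured TCP pose, the force and the opening at its end, in the units of the state.
- get_obs(): the state, without advancing time (a new reading comes with each control period).
- camera(name): name is "scene" or "side" or "wrist"; returns the picture (480x640x3 uint8, red, green, blue); there is no depth.
- calibration(name): a dict with "mtx" (3x3 intrinsics, pixels), "rvec" (rotation vector, rad) and "tvec" (3), from world to camera coordinates, as OpenCV has them. Camera axes: x right, y down, z forward; pixel columns grow to the right and rows downward; lengths in m; the calibration is good to about 2 mm. A picture is of the moment at which its call begins: read the wrist's pose just before it. calibration takes no time and is no camera call; for the wrist camera it gives the pose at the moment of the call.
- hand_in(): hands the job in, once; it reports no verdict.
The state is a dict: "clock": time; "joint_pos": joint angles; "joint_velocities": joint speeds; "tau": joint torques, N m; "position": TCP position; "ee_rot": TCP orientation; "ft_force": force on the tool from outside, world axes, zero at the start; "torque": the same for the moment, N m; "grip_width": opening from 0.0 (shut) to 1.0 (fully open).
Only numpy, scipy, OpenCV 4.12 (cv2) and the standard library are available. Lean on these libraries where they do the work, as an engineer would, in place of code of your own. Each camera call takes 0.05 s, during which the arm holds its last target.

### The job

The three bin rests on the rail look alike, but the sensing buttons in them have a light, a medium and a heavy spring. Going along the rail from the robot's left to its right, press each button down with the shut gripper until it clicks, never with more than 20 N, to feel which is which. Then set the low bin on the rest with the light spring and the tall bin on the one with the medium spring, each let down without dropping it and seated fully home inside the rim so that its own weight holds the button down; leave the heavy-sprung rest empty and do not disturb anything else.

Things in the scene. Friction and masses are not known exactly. Their poses are not given: they have to be found in the camera images.
- rail: flat aluminium rail strip, 130 x 450 x 8 mm, fixed on the bench, perhaps a little turned; origin under its centre, x axis across it away from the robot, y axis along its 450 mm length towards the robot's left. Three look-alike bin rests are clamped on it in a row along y, about 138 mm apart: left, middle, right.
- rest_1_seat (a point): centre of the platform of one of the three look-alike bin rests, 34 mm above the bench; x across the rail, y along it, z up. Grey plastic block 108 (x) x 78 (y) mm; the platform, 98 x 68 mm, lies inside a rim 5 mm thick and 10 mm high; the button stands in a 46 mm square well in its middle. Neither looks nor the number in the name tell its spring or its place in the row.
- rest_1_top (a point): centre of the flat top of the black button of rest_1, 28 mm across; released it stands 5 mm above the platform (39 mm above the bench); it sinks with the button. It springs back when let go; a bin seated on the platform, if heavy enough, holds it 5 mm down.
- rest_1_button (a joint): how far the button of rest_1 is down, m: 0 released, 0.006 hard stop; noisy like the poses. The force climbs over the first 2 to 2.5 mm to where it gives way (light spring about 3.7 N, medium 7 N, heavy 12.7 N), then drops by about a fifth by 4.5 mm (the click; the switch has closed by 3.5 mm) and climbs again to the stop.
- rest_2_seat (a point): centre of the platform of one of the three look-alike bin rests, 34 mm above the bench; x across the rail, y along it, z up. Grey plastic block 108 (x) x 78 (y) mm; the platform, 98 x 68 mm, lies inside a rim 5 mm thick and 10 mm high; the button stands in a 46 mm square well in its middle. Neither looks nor the number in the name tell its spring or its place in the row.
- rest_2_top (a point): centre of the flat top of the black button of rest_2, 28 mm across; released it stands 5 mm above the platform (39 mm above the bench); it sinks with the button. It springs back when let go; a bin seated on the platform, if heavy enough, holds it 5 mm down.
- rest_2_button (a joint): how far the button of rest_2 is down, m: 0 released, 0.006 hard stop; noisy like the poses. The force climbs over the first 2 to 2.5 mm to where it gives way (light spring about 3.7 N, medium 7 N, heavy 12.7 N), then drops by about a fifth by 4.5 mm (the click; the switch has closed by 3.5 mm) and climbs again to the stop.
- rest_3_seat (a point): centre of the platform of one of the three look-alike bin rests, 34 mm above the bench; x across the rail, y along it, z up. Grey plastic block 108 (x) x 78 (y) mm; the platform, 98 x 68 mm, lies inside a rim 5 mm thick and 10 mm high; the button stands in a 46 mm square well in its middle. Neither looks nor the number in the name tell its spring or its place in the row.
- rest_3_top (a point): centre of the flat top of the black button of rest_3, 28 mm across; released it stands 5 mm above the platform (39 mm above the bench); it sinks with the button. It springs back when let go; a bin seated on the platform, if heavy enough, holds it 5 mm down.
- rest_3_button (a joint): how far the button of rest_3 is down, m: 0 released, 0.006 hard stop; noisy like the poses. The force climbs over the first 2 to 2.5 mm to where it gives way (light spring about 3.7 N, medium 7 N, heavy 12.7 N), then drops by about a fifth by 4.5 mm (the click; the switch has closed by 3.5 mm) and climbs again to the stop.
- low_bin_mid (a point): the lower of two narrow blue shelf bins: 90 (x) x 60 (y) mm and 50 mm high, filled with white plugs, about 0.5 kg; loose, on the bench beside one end of the rail. This point is its centre, half-way up (25 mm above its underside); x along the 90 mm length, y across the 60 mm width, z up. Walls 3 mm; the two long side walls reach full height; the contents fill about the lower half and do not shift.
- tall_bin_mid (a point): the taller of two narrow blue shelf bins: 90 (x) x 60 (y) mm and 75 mm high, filled with steel bolts, about 0.9 kg; loose, on the bench beside one end of the rail. This point is its centre, half-way up (37.5 mm above its underside); x along the 90 mm length, y across the 60 mm width, z up. Walls 3 mm; the two long side walls reach full height; the contents fill about the lower half and do not shift.
- screwdriver: screwdriver lying on the bench in front of the rail (bystander)
- lock_nut: steel lock nut (flat ring, 32 mm across, 7 mm high) on the bench in front of the rail (bystander)
- contact_block: small white contact block (32 x 22 x 26 mm) on the bench in front of the rail (bystander)
- tape_roll: roll of yellow tape (100 mm across, 45 mm high) lying flat behind the rail (bystander)
- carton: small cardboard carton (60 x 80 x 60 mm) behind and to the right (bystander)
- torch: black torch lying behind and to the left, 122 mm long, 40 mm high (bystander)
- dish: low black two-part dish (90 x 130 x 30 mm) behind the rail (bystander)

How it is judged:
By the outcome, as a careful person would: the job done as asked, in the order asked, and still so for the second after the job is handed in, with the robot touching nothing.
It also fails if it takes over 72 s, if anything falls off the work surface, if the arm or the gripper's body presses on something with over 40 N, if the wrist force passes 120 N, or if a joint passes its speed limit or range.

## Working session

There is one attempt and no reset: what is moved stays moved. The work goes in short steps, Python scripts to look and compute and a shell command to move; the robot and the scene stay as the last step left them, time stands still between calls to the robot, and variables do not carry over. Pictures are saved under pics/ and viewed, and the job is handed in when it is done.

```bash
ls; mkdir -p pics; python3 - <<'E'
from workcell import *
import cv2
print(get_obs())
for n in ["scene","side","wrist"]:
    c=calibration(n); im=camera(n); cv2.imwrite(f"pics/{n}0.png",im[:,:,::-1]); print(n,c)
E
```

```text
pics
{'clock': 0.0, 'joint_pos': array([ 1.25040215,  0.33287094, -0.0646946 ,  1.46095064,  0.02163775,
        1.34990126, -0.08847932]), 'joint_velocities': array([-7.17994444e-05,  2.88884846e-04, -1.24069912e-03,  4.81878733e-04,
       -1.09558154e-03,  6.18795021e-04,  1.50513695e-03]), 'tau': array([ 7.78090107e-04, -6.25454450e+01,  4.96871537e-02, -3.91604805e+01,
        1.64072856e-02,  9.89147782e-03, -1.68218310e-05]), 'position': array([ 0.18325065, -0.59713495,  0.23051207]), 'ee_rot': array([ 9.88931697e-01,  1.48369755e-01, -1.58268371e-04, -6.99159886e-04]), 'ft_force': array([ 0.29173295, -0.76698682,  0.08577254]), 'torque': array([-0.04518634, -0.02475216, -0.0214695 ]), 'grip_width': 0.9983970552047905}
scene {'mtx': array([[527.19290169,   0.        , 309.09186889],
       [  0.        , 527.19290169, 252.89108397],
       [  0.        ,   0.        ,   1.        ]]), 'rvec': array([ 2.11808362,  1.57851584, -0.46836412]), 'tvec': array([-0.16709085, -0.38252608,  1.4220898 ])}
side {'mtx': array([[616.66205716,   0.        , 320.23845121],
       [  0.        , 616.66205716, 248.92475677],
       [  0.        ,   0.        ,   1.        ]]), 'rvec': array([ 2.31969738, -0.56443441,  0.22366734]), 'tvec': array([-0.49354219,  0.23389131,  0.97577554])}
wrist {'mtx': array([[366.81012875,   0.        , 320.66834888],
       [  0.        , 366.81012875, 244.14766948],
       [  0.        ,   0.        ,   1.        ]]), 'rvec': array([-2.33033781,  1.72079159,  0.25330755]), 'tvec': array([-0.62420819, -0.03717548,  0.37757853])}
```

View pics/scene0.png

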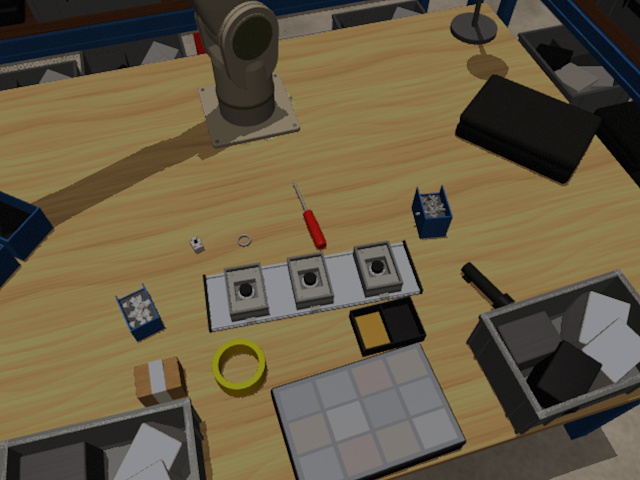

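View pics/side0.png

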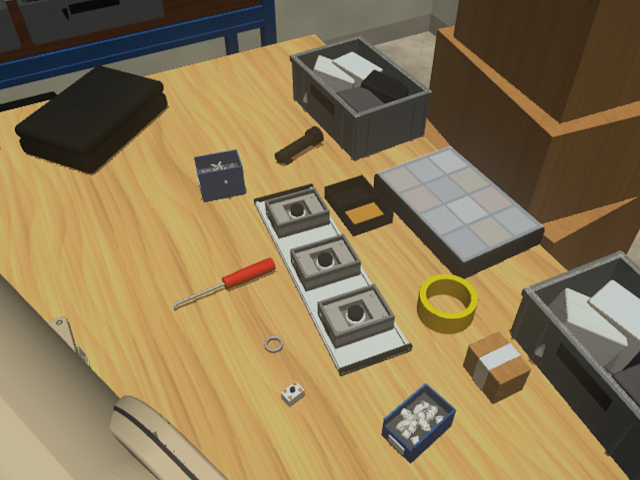

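View pics/wrist0.png

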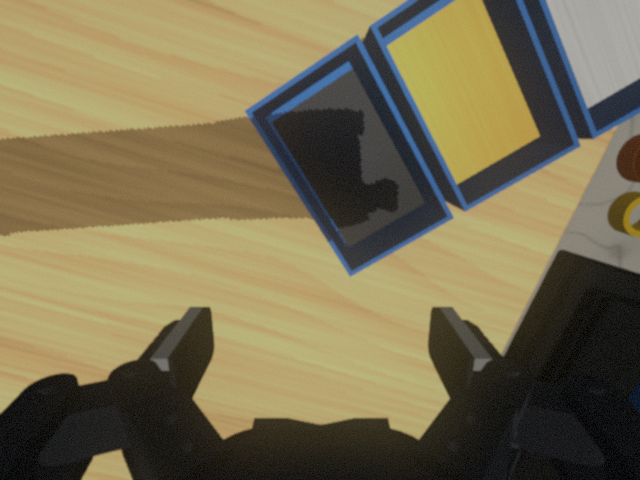

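```bash
python3 - <<'E'
import cv2
s=cv2.imread("pics/scene0.png"); d=cv2.imread("pics/side0.png")
def crop(im,x,y,w,h,k,n):
    cv2.imwrite(n,cv2.resize(im[y:y+h,x:x+w],None,fx=k,fy=k,interpolation=cv2.INTER_CUBIC))
crop(s,200,230,230,110,3.4,"pics/s_rail.png")
crop(s,100,270,100,80,6,"pics/s_low.png"); crop(s,390,170,100,80,6,"pics/s_tall.png")
crop(d,250,175,170,210,2.8,"pics/d_rail.png")
crop(d,370,375,100,90,6,"pics/d_low.png"); crop(d,180,140,80,70,7,"pics/d_tall.png")
E
```

```text
(no output)
```

View pics/s_rail.png

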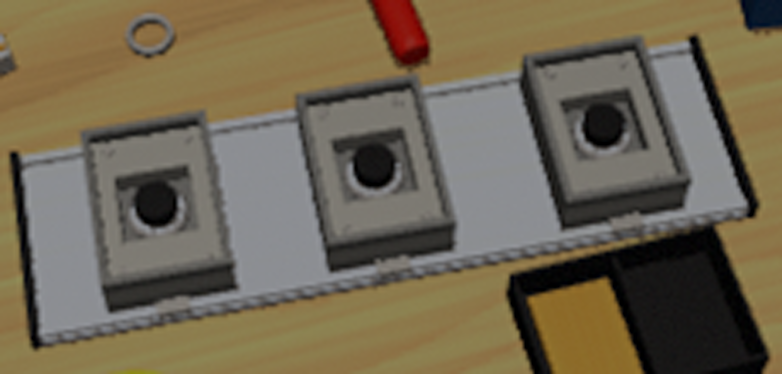

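View pics/d_rail.png

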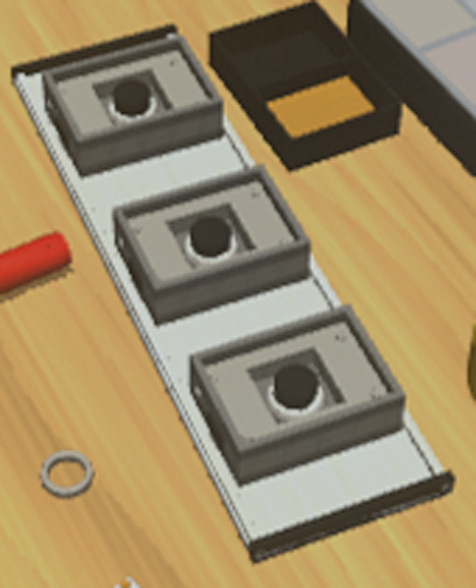

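View pics/s_low.png

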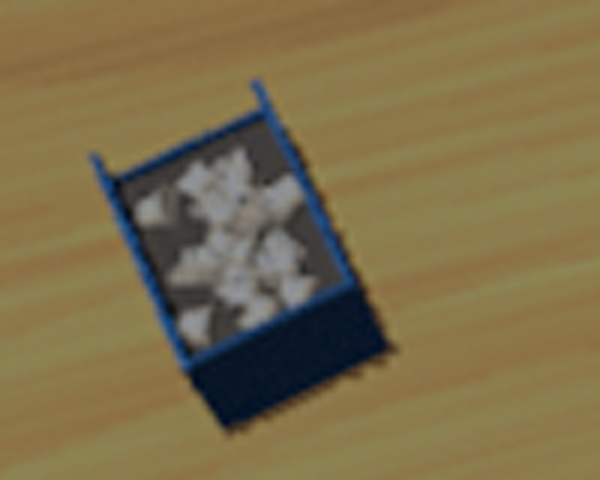

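View pics/s_tall.png

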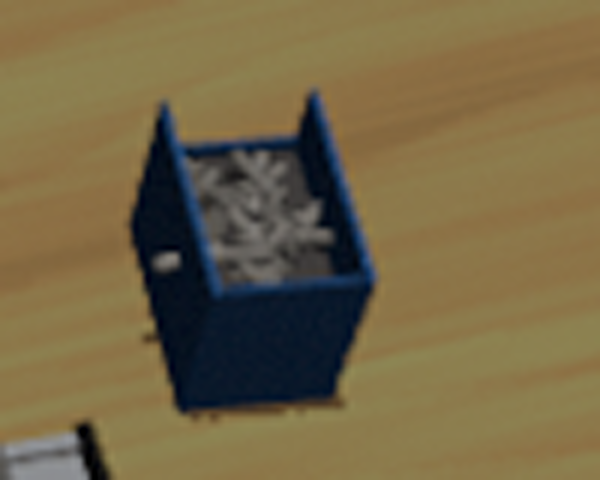

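View pics/d_low.png

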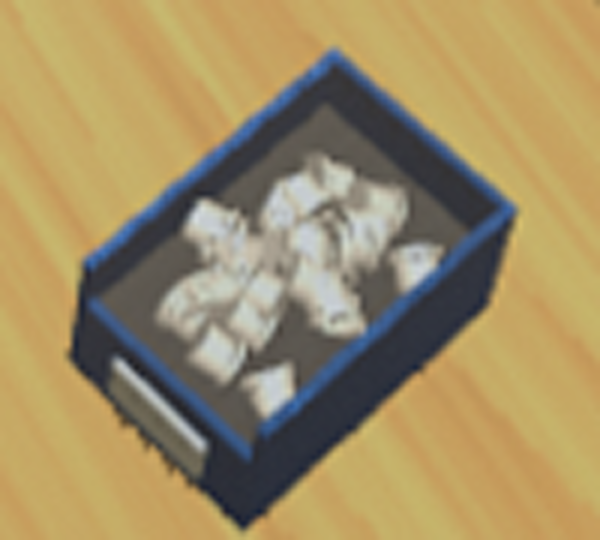

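View pics/d_tall.png

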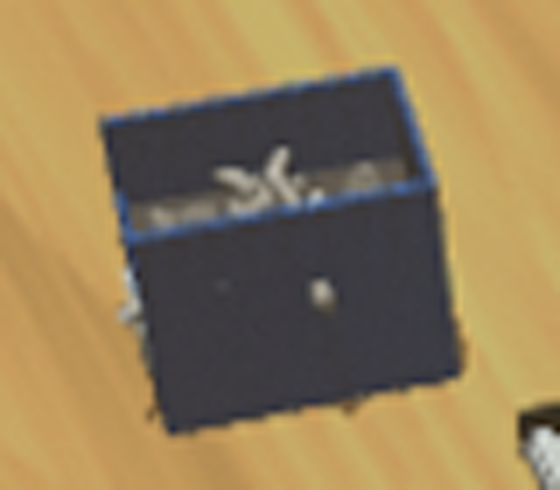

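```bash
cat > h.py <<'E'
import numpy as np, cv2
from workcell import *
def ray(c,uv,z):
    R=cv2.Rodrigues(c["rvec"])[0]; t=c["tvec"]
    p=cv2.undistortPoints(np.array([[uv]],float),c["mtx"],None)[0,0]
    d=R.T@np.array([p[0],p[1],1]); o=-R.T@t
    return (o+d*(z-o[2])/d[2])
def proj(c,P):
    return cv2.projectPoints(np.array(P,float).reshape(-1,3),c["rvec"],c["tvec"],c["mtx"],None)[0][:,0]
def tri(cs,uvs):
    Ps=[c["mtx"]@np.hstack([cv2.Rodrigues(c["rvec"])[0],c["tvec"].reshape(3,1)]) for c in cs]
    X=cv2.triangulatePoints(Ps[0],Ps[1],np.array(uvs[0],float).reshape(2,1),np.array(uvs[1],float).reshape(2,1))
    return (X[:3]/X[3]).ravel()
def tool():
    from scipy.spatial.transform import Rotation as R
    o=get_obs(); return o, R.from_quat(o["ee_rot"]).as_matrix()
E
python3 - <<'E'
from h import *
np.set_printoptions(precision=4,suppress=True)
S=calibration("scene");D=calibration("side")
items={"L":[(377.4,267.4),(296.8,210.4),.039],"M":[(310.6,278.8),(325.4,259.6),.039],"R":[(246.2,290),(356.1,313.2),.039],
"low_a":[(116,296.2),(384.3,419.2),.05],"low_b":[(142.8,283.7),(425.7-.0,383.7),.05],"low_c":[(131.2,331.2),(413.7,447.5),.05],"low_d":[(158.7,317.5),(455.8,410),.05],
"t_a":[(417.5,187.2),(198.7,174.3),.075],"t_b":[(442.5,185.5),(194.7,157.4),.075],"t_c":[(426.2,218.7),(242,166.3),.075],"t_d":[(452,216.3),(236.6,150),.075]}
for k,(a,b,z) in items.items(): print(k,ray(S,a,z)[:2],ray(D,b,z)[:2],tri([S,D],[a,b]))
E
```

```text
L [0.585  0.1497] [0.577  0.1427] [0.5808 0.152  0.0303]
M [0.5714 0.0074] [ 0.5657 -0.0008] [0.5685 0.007  0.0313]
R [ 0.559  -0.1264] [ 0.5544 -0.134 ] [ 0.5567 -0.1279  0.0322]
low_a [ 0.5044 -0.3803] [ 0.4904 -0.3283] [ 0.496  -0.355   0.0689]
low_b [ 0.4908 -0.3252] [ 0.5768 -0.3067] [ 0.5427 -0.3257  0.1143]
low_c [ 0.5903 -0.3594] [ 0.5043 -0.3843] [ 0.5388 -0.3654 -0.028 ]
low_d [ 0.5763 -0.3046] [ 0.591  -0.3637] [ 0.5875 -0.3359  0.0351]
t_a [0.433  0.2984] [0.4324 0.2944] [0.4328 0.2982 0.073 ]
t_b [0.4445 0.3541] [0.4436 0.3505] [0.444  0.3542 0.073 ]
t_c [0.5196 0.2819] [0.5195 0.278 ] [0.5199 0.2813 0.0734]
t_d [0.5296 0.3377] [0.5301 0.3339] [0.5303 0.3367 0.074 ]
```

```bash
cat >> h.py <<'E'
np.set_printoptions(precision=4,suppress=True)
def yaw():
    o,R=tool(); return np.arctan2(R[1,0],R[0,0])
def go(x,y,z,yw=None):
    """delta to type for a world target"""
    o,R=tool(); d=R.T@(np.array([x,y,z])-o["position"])
    y0=np.arctan2(R[1,0],R[0,0]); 
    t=0 if yw is None else -(((yw-y0)+np.pi)%(2*np.pi)-np.pi)   # tool z points down
    n=max(np.linalg.norm(d)/.0417,abs(np.degrees(t))/7.16)
    print("t %.2f"%o["clock"],"pos",o["position"],"yaw %.4f"%y0,"F",o["ft_force"],"w %.3f"%o["grip_width"],"| delta",d,"turn %.4f"%(t/np.pi),"rows %.1f"%n)
def cam(n,f,crop=None,k=1):
    c=calibration(n); im=camera(n)[:,:,::-1]
    cv2.imwrite(f,im)
    import pickle; pickle.dump(c,open(f+".pkl","wb"))
    return c,im
E
python3 - <<'E'
from h import *
o,R=tool(); c=calibration("wrist"); Rc=cv2.Rodrigues(c["rvec"])[0]
print(R.T@(-Rc.T@c["tvec"]-o["position"])); print(Rc@R)
go(.50,0.01,.30,-.086)
E
```

```text
[ 0.0734 -0.0004 -0.1413]
[[ 0.0008  1.     -0.0006]
 [-0.9579  0.0006 -0.2872]
 [-0.2872  0.0008  0.9579]]
t 0.15 pos [ 0.1833 -0.5972  0.2307] yaw 0.2978 F [-0.1168  0.3925  0.4667] w 0.995 | delta [ 0.4809 -0.4876 -0.0688] turn 0.1222 rows 16.5
```

```bash
python3 -m handwheel '[{"jaw":0,"delta_pos":[0.48,-0.488,-0.07],"turn":0.122},{"jaw":0,"delta_pos":[0.48,-0.488,-0.07],"turn":0.122},{"jaw":0,"delta_pos":[0.48,-0.488,-0.07],"turn":0.122},{"jaw":0,"delta_pos":[0.48,-0.488,-0.07],"turn":0.122},{"jaw":0,"delta_pos":[0.48,-0.488,-0.07],"turn":0.122},{"jaw":0,"delta_pos":[0.48,-0.488,-0.07],"turn":0.122},{"jaw":0,"delta_pos":[0.48,-0.488,-0.07],"turn":0.122},{"jaw":0,"delta_pos":[0.48,-0.488,-0.07],"turn":0.122},{"jaw":0,"delta_pos":[0.48,-0.488,-0.07],"turn":0.122},{"jaw":0,"delta_pos":[0.48,-0.488,-0.07],"turn":0.122}]' 40; python3 -c "
from h import *
go(.5,.01,.3,-.086)"
```

```text
clock: 0.98
position: [0.3746, -0.2283, 0.2739]
ee_rot: [0.999, -0.043, 0.0, 0.0]
ft_force: [1.1, -0.3, 1.0]
grip_width: 0.003
t 0.98 pos [ 0.3746 -0.2283  0.2739] yaw -0.0855 F [ 1.0737 -0.2895  1.0366] w 0.003 | delta [ 0.1046 -0.2481 -0.0263] turn 0.0002 rows 6.5
```

```bash
python3 -m handwheel '[{"jaw":0,"delta_pos":[0.105,-0.248,-0.026],"turn":0},{"jaw":0,"delta_pos":[0.105,-0.248,-0.026],"turn":0},{"jaw":0,"delta_pos":[0.105,-0.248,-0.026],"turn":0},{"jaw":0,"delta_pos":[0.105,-0.248,-0.026],"turn":0},{"jaw":0,"delta_pos":[0.105,-0.248,-0.026],"turn":0},{"jaw":0,"delta_pos":[0.105,-0.248,-0.026],"turn":0},{"jaw":0,"delta_pos":[0.105,-0.248,-0.026],"turn":0},{"jaw":0,"delta_pos":[0.105,-0.248,-0.026],"turn":0},{"jaw":0,"delta_pos":[0.105,-0.248,-0.026],"turn":0}]'; python3 -c "
from h import *
c,im=cam('wrist','pics/w1.png')
print(get_obs()['position'],yaw(),get_obs()['joint_pos'])"
```

```text
clock: 1.73
position: [0.5001, 0.009, 0.2994]
ee_rot: [0.999, -0.041, -0.0, -0.0]
ft_force: [-0.2, -0.6, 0.1]
grip_width: 0.0
[0.4999 0.0076 0.2992] -0.08503359296715368 [ 0.5543  0.0709 -0.687   1.6435  0.0453  1.4442 -1.7931]
```

View pics/w1.png

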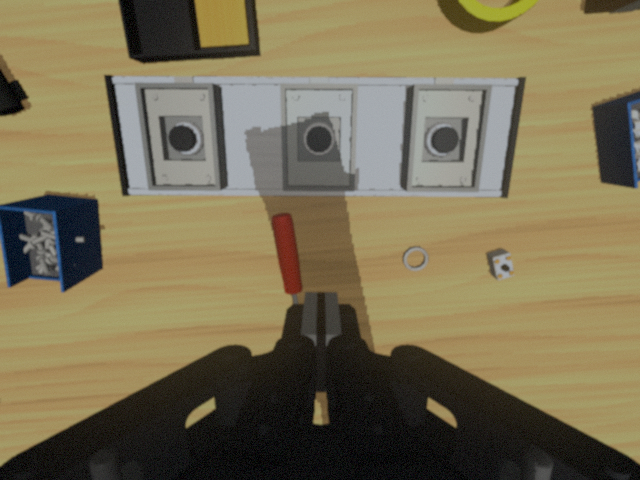

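```bash
python3 - <<'E'
from h import *
import pickle
c=pickle.load(open('pics/w1.png.pkl','rb'))
im=cv2.imread('pics/w1.png')
cv2.imwrite('pics/w1r.png',cv2.resize(im[70:205,100:530],None,fx=1.85,fy=1.85*1,interpolation=cv2.INTER_CUBIC))
for n,x in (("L",140),("M",278),("R",400)):
    cv2.imwrite(f'pics/w1{n}.png',cv2.resize(im[75:200,x:x+90],None,fx=4.5,fy=4.5,interpolation=cv2.INTER_CUBIC))
b=[ray(c,p,.039)[:2] for p in [(184,138),(319.5,138.5),(442,140)]]
print(b, b[0]-b[1],b[1]-b[2])
for p in [(127,195),(507,197),(108,77),(523,79)]: print(ray(c,p,.008))
cv2.imwrite('pics/w1all.png',np.hstack([cv2.resize(im[75:200,x:x+90],None,fx=2.9,fy=4) for x in (140,278,400)]))
E
```

```text
[array([0.5809, 0.1468]), array([0.5688, 0.0048]), array([ 0.5567, -0.1237])] [0.0122 0.142 ] [0.0121 0.1285]
[0.523  0.2373 0.008 ]
[ 0.4838 -0.2112  0.008 ]
[0.6509 0.2279 0.008 ]
[ 0.6122 -0.2203  0.008 ]
```

View pics/w1all.png

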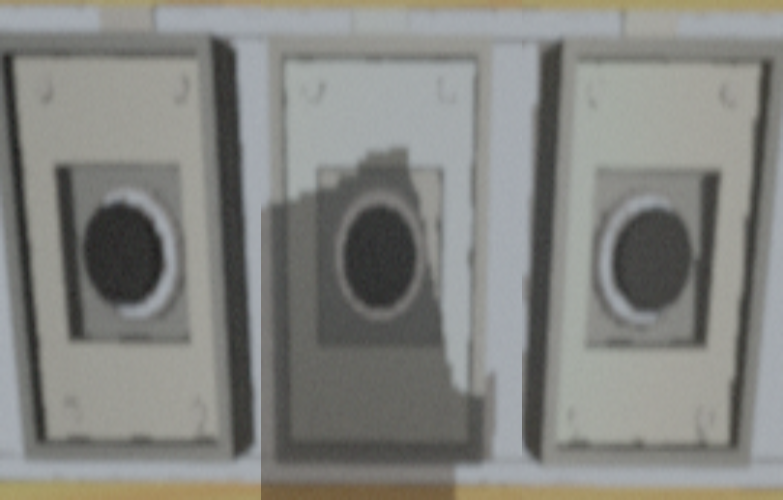

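```bash
python3 -c "
from h import *
go(.581,.149,.055)"
```

```text
t 1.78 pos [0.4999 0.0076 0.2992] yaw -0.0850 F [ 0.306  -0.8738 -0.5984] w -0.001 | delta [ 0.069  -0.1478  0.2442] turn 0.0000 rows 7.0
```

```bash
python3 -m handwheel '[{"jaw":0,"delta_pos":[0.069,-0.148,0.2],"turn":0},{"jaw":0,"delta_pos":[0.069,-0.148,0.2],"turn":0},{"jaw":0,"delta_pos":[0.069,-0.148,0.2],"turn":0},{"jaw":0,"delta_pos":[0.069,-0.148,0.2],"turn":0},{"jaw":0,"delta_pos":[0.069,-0.148,0.2],"turn":0},{"jaw":0,"delta_pos":[0.069,-0.148,0.2],"turn":0},{"jaw":0,"delta_pos":[0.069,-0.148,0.22],"turn":0},{"jaw":0,"delta_pos":[0.069,-0.148,0.244],"turn":0},{"jaw":0,"delta_pos":[0.069,-0.148,0.244],"turn":0},{"jaw":0,"delta_pos":[0.069,-0.148,0.244],"turn":0}]'; python3 -c "
from h import *
for n in ('scene','side'): cam(n,'pics/%s1.png'%n)
a=cv2.imread('pics/scene1.png')[150:310,300:460];b=cv2.imread('pics/side1.png')[120:280,220:380]
cv2.imwrite('pics/p1.png',np.hstack([cv2.resize(i,(400,400),interpolation=2) for i in(a,b)]))
go(.581,.149,.041)"
```

```text
clock: 2.62
position: [0.5808, 0.1475, 0.0549]
ee_rot: [0.999, -0.044, -0.001, 0.001]
ft_force: [0.6, 0.9, 1.3]
grip_width: 0.001
t 2.72 pos [0.5825 0.1483 0.0574] yaw -0.0872 F [0.5471 0.6266 0.1897] w -0.002 | delta [-0.0015 -0.0006  0.0164] turn 0.0000 rows 0.4
```

View pics/p1.png

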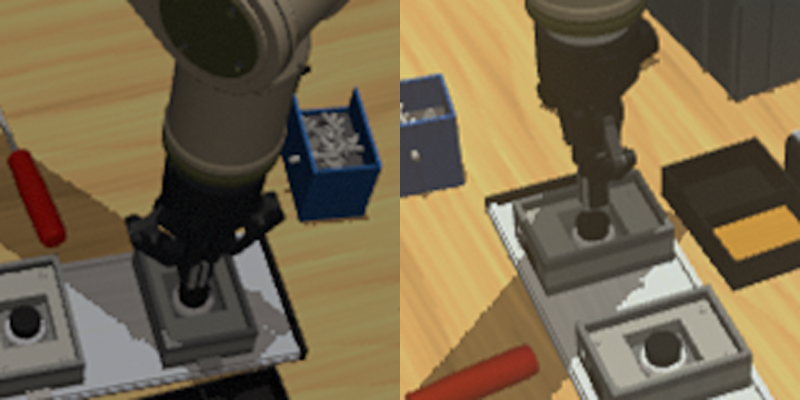

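```bash
python3 -m handwheel '[{"jaw":0,"delta_pos":[0,0,0.013],"turn":0},{"jaw":0,"delta_pos":[0,0,0.013],"turn":0}]'
for i in 1 2 3 4 5; do :; done
python3 -m handwheel '[{"jaw":0,"delta_pos":[0,0,0.001],"turn":0}]'
python3 -m handwheel '[{"jaw":0,"delta_pos":[0,0,0.001],"turn":0}]'
python3 -m handwheel '[{"jaw":0,"delta_pos":[0,0,0.001],"turn":0}]'
python3 -m handwheel '[{"jaw":0,"delta_pos":[0,0,0.001],"turn":0}]'
```

```text
clock: 2.88
position: [0.5815, 0.1483, 0.0423]
ee_rot: [0.999, -0.043, 0.0, 0.0]
ft_force: [-0.9, -0.5, -1.1]
grip_width: -0.003
clock: 2.97
position: [0.5816, 0.1488, 0.0421]
ee_rot: [0.999, -0.043, 0.0, 0.0]
ft_force: [0.2, -0.1, 0.7]
grip_width: -0.003
clock: 3.05
position: [0.5817, 0.1492, 0.0412]
ee_rot: [0.999, -0.043, 0.0, 0.0]
ft_force: [-0.1, -0.5, -0.2]
grip_width: 0.004
clock: 3.13
position: [0.5817, 0.1493, 0.0401]
ee_rot: [0.999, -0.043, 0.0, -0.0]
ft_force: [0.6, -0.2, -0.6]
grip_width: -0.002
clock: 3.22
position: [0.5817, 0.1494, 0.039]
ee_rot: [0.999, -0.043, 0.0, -0.0]
ft_force: [-1.5, -0.8, 4.6]
grip_width: 0.002
```

```bash
for s in a; do
python3 -m handwheel '[{"jaw":0,"delta_pos":[0,0,0.0005],"turn":0}]'|grep -E 'pos|ft'
python3 -m handwheel '[{"jaw":0,"delta_pos":[0,0,0.0005],"turn":0}]'|grep -E 'pos|ft'
python3 -m handwheel '[{"jaw":0,"delta_pos":[0,0,0.0005],"turn":0}]'|grep -E 'pos|ft'
done
```

```text
position: [0.5817, 0.1494, 0.0386]
ft_force: [-2.0, -0.2, 7.6]
position: [0.5817, 0.1494, 0.0384]
ft_force: [-2.9, -1.0, 8.4]
position: [0.5817, 0.1494, 0.038]
ft_force: [-3.8, -1.7, 10.2]
```

```bash
for s in a; do
python3 -m handwheel '[{"jaw":0,"delta_pos":[0,0,0.0005],"turn":0}]'|grep -E 'pos|ft'
python3 -m handwheel '[{"jaw":0,"delta_pos":[0,0,0.0005],"turn":0}]'|grep -E 'pos|ft'
python3 -m handwheel '[{"jaw":0,"delta_pos":[0,0,0.0005],"turn":0}]'|grep -E 'pos|ft'
done
```

```text
position: [0.5817, 0.1494, 0.0376]
ft_force: [-3.8, -2.4, 11.4]
position: [0.5817, 0.1494, 0.0372]
ft_force: [-4.8, -1.6, 12.3]
position: [0.5817, 0.1494, 0.0368]
ft_force: [-4.5, -1.8, 12.4]
```

```bash
for s in a; do
python3 -m handwheel '[{"jaw":0,"delta_pos":[0,0,0.0005],"turn":0}]'|grep -E 'pos|ft'
python3 -m handwheel '[{"jaw":0,"delta_pos":[0,0,0.0005],"turn":0}]'|grep -E 'pos|ft'
python3 -m handwheel '[{"jaw":0,"delta_pos":[0,0,0.0005],"turn":0}]'|grep -E 'pos|ft'
python3 -m handwheel '[{"jaw":0,"delta_pos":[0,0,0.0005],"turn":0}]'|grep -E 'pos|ft'
done
```

```text
position: [0.5817, 0.1495, 0.0364]
ft_force: [-4.0, -2.2, 12.9]
position: [0.5817, 0.1494, 0.0359]
ft_force: [-5.3, -1.8, 12.7]
position: [0.5817, 0.1494, 0.0353]
ft_force: [-4.0, -2.8, 11.6]
position: [0.5817, 0.1494, 0.0348]
ft_force: [-3.4, -1.4, 11.1]
```

```bash
for s in a; do
python3 -m handwheel '[{"jaw":0,"delta_pos":[0,0,0.0005],"turn":0}]'|grep -E 'clo|pos|ft'
python3 -m handwheel '[{"jaw":0,"delta_pos":[0,0,0.0005],"turn":0}]'|grep -E 'pos|ft'
done
```

```text
clock: 4.13
position: [0.5817, 0.1494, 0.0342]
ft_force: [-4.5, -1.6, 10.9]
position: [0.5817, 0.1494, 0.0337]
ft_force: [-4.2, -2.7, 11.0]
```

```bash
python3 -c "
from h import *
go(.5685,.006,.042)"; python3 -m handwheel '[{"jaw":0,"delta_pos":[0,0,-0.02],"turn":0},{"jaw":0,"delta_pos":[0,0,-0.03],"turn":0}]'; python3 -c "
from h import *
go(.5685,.006,.042)"
```

```text
t 4.22 pos [0.5817 0.1494 0.0337] yaw -0.0855 F [-4.1508 -2.7199 10.9731] w -0.002 | delta [-0.0009  0.144  -0.0082] turn 0.0000 rows 3.5
clock: 4.38
position: [0.5819, 0.1498, 0.0641]
ee_rot: [0.999, -0.043, 0.0, -0.0]
ft_force: [0.5, 0.1, 0.3]
grip_width: -0.0
t 4.38 pos [0.5819 0.1498 0.0641] yaw -0.0852 F [0.4986 0.122  0.2844] w -0.000 | delta [-0.0011  0.1444  0.022 ] turn 0.0000 rows 3.5
```

```bash
python3 -m handwheel '[{"jaw":0,"delta_pos":[-0.001,0.144,0],"turn":0},{"jaw":0,"delta_pos":[-0.001,0.144,0],"turn":0},{"jaw":0,"delta_pos":[-0.001,0.144,0],"turn":0},{"jaw":0,"delta_pos":[-0.001,0.144,0],"turn":0},{"jaw":0,"delta_pos":[-0.001,0.144,0.012],"turn":0},{"jaw":0,"delta_pos":[-0.001,0.144,0.022],"turn":0},{"jaw":0,"delta_pos":[-0.001,0.144,0.022],"turn":0}]'
for s in a; do
python3 -m handwheel '[{"jaw":0,"delta_pos":[0,0,0.001],"turn":0}]'|grep -E 'clo|pos|ft'
python3 -m handwheel '[{"jaw":0,"delta_pos":[0,0,0.001],"turn":0}]'|grep -E 'pos|ft'
done
```

```text
clock: 4.97
position: [0.5672, 0.0067, 0.0389]
ee_rot: [0.999, -0.042, -0.001, -0.0]
ft_force: [0.1, -0.8, 0.6]
grip_width: 0.001
clock: 5.05
position: [0.5679, 0.0077, 0.0393]
ft_force: [0.2, 0.8, -0.1]
position: [0.5682, 0.0078, 0.0388]
ft_force: [-1.0, 0.2, 2.6]
```

```bash
for s in a; do
python3 -m handwheel '[{"jaw":0,"delta_pos":[0,0,0.0005],"turn":0}]'|grep -E 'pos|ft'
python3 -m handwheel '[{"jaw":0,"delta_pos":[0,0,0.0005],"turn":0}]'|grep -E 'pos|ft'
python3 -m handwheel '[{"jaw":0,"delta_pos":[0,0,0.0005],"turn":0}]'|grep -E 'pos|ft'
python3 -m handwheel '[{"jaw":0,"delta_pos":[0,0,0.0005],"turn":0}]'|grep -E 'pos|ft'
python3 -m handwheel '[{"jaw":0,"delta_pos":[0,0,0.0005],"turn":0}]'|grep -E 'pos|ft'
done
```

```text
position: [0.5683, 0.0077, 0.0384]
ft_force: [-0.4, 2.0, 3.3]
position: [0.5684, 0.0074, 0.038]
ft_force: [-1.0, 2.1, 2.6]
position: [0.5685, 0.007, 0.0376]
ft_force: [-0.4, 1.6, 3.0]
position: [0.5686, 0.0068, 0.037]
ft_force: [-0.8, 3.3, 4.4]
position: [0.5686, 0.0065, 0.0365]
ft_force: [-0.3, 2.7, 3.0]
```

```bash
for s in a; do
python3 -m handwheel '[{"jaw":0,"delta_pos":[0,0,0.0005],"turn":0}]'|grep -E 'pos|ft'
python3 -m handwheel '[{"jaw":0,"delta_pos":[0,0,0.0005],"turn":0}]'|grep -E 'pos|ft'
python3 -m handwheel '[{"jaw":0,"delta_pos":[0,0,0.0005],"turn":0}]'|grep -E 'pos|ft'
python3 -m handwheel '[{"jaw":0,"delta_pos":[0,0,0.0005],"turn":0}]'|grep -E 'pos|ft'
python3 -m handwheel '[{"jaw":0,"delta_pos":[0,0,0.0005],"turn":0}]'|grep -E 'pos|ft|clo'
done
```

```text
position: [0.5686, 0.0063, 0.0359]
ft_force: [0.5, 3.0, 3.8]
position: [0.5685, 0.0061, 0.0353]
ft_force: [0.8, 2.8, 3.0]
position: [0.5684, 0.0059, 0.0347]
ft_force: [1.4, 1.7, 3.3]
position: [0.5684, 0.0058, 0.0342]
ft_force: [2.0, 1.9, 3.9]
clock: 5.97
position: [0.5684, 0.0058, 0.0336]
ft_force: [0.9, 2.4, 3.4]
```

```bash
python3 -m handwheel '[{"jaw":0,"delta_pos":[0,0,-0.02],"turn":0},{"jaw":0,"delta_pos":[0,0,-0.03],"turn":0}]'; python3 -c "
from h import *
go(.5565,-.1275,.041)"
```

```text
clock: 6.13
position: [0.5678, 0.0055, 0.0641]
ee_rot: [0.999, -0.043, -0.0, 0.0]
ft_force: [0.3, -0.5, 1.2]
grip_width: 0.006
t 6.13 pos [0.5678 0.0055 0.0641] yaw -0.0858 F [ 0.2735 -0.493   1.2342] w 0.006 | delta [0.0001 0.1334 0.0232] turn 0.0000 rows 3.2
```

```bash
python3 -m handwheel '[{"jaw":0,"delta_pos":[0,0.133,0],"turn":0},{"jaw":0,"delta_pos":[0,0.133,0],"turn":0},{"jaw":0,"delta_pos":[0,0.133,0],"turn":0},{"jaw":0,"delta_pos":[0,0.133,0],"turn":0},{"jaw":0,"delta_pos":[0,0.133,0.012],"turn":0},{"jaw":0,"delta_pos":[0,0.133,0.023],"turn":0},{"jaw":0,"delta_pos":[0,0.133,0.023],"turn":0},{"jaw":0,"delta_pos":[0,0.133,0.023],"turn":0}]'
for s in a; do
python3 -m handwheel '[{"jaw":0,"delta_pos":[0,0,0.001],"turn":0}]'|grep -E 'clo|pos|ft'
python3 -m handwheel '[{"jaw":0,"delta_pos":[0,0,0.0005],"turn":0}]'|grep -E 'pos|ft'
python3 -m handwheel '[{"jaw":0,"delta_pos":[0,0,0.0005],"turn":0}]'|grep -E 'pos|ft'
done
```

```text
clock: 6.8
position: [0.5563, -0.1252, 0.0399]
ee_rot: [0.999, -0.042, -0.001, -0.0]
ft_force: [0.4, 0.4, -0.3]
grip_width: 0.002
clock: 6.88
position: [0.5569, -0.125, 0.0396]
ft_force: [0.0, 0.4, 0.7]
position: [0.5569, -0.1252, 0.0392]
ft_force: [-0.7, 1.4, 3.1]
position: [0.557, -0.1254, 0.0389]
ft_force: [-0.8, 1.3, 3.9]
```

```bash
for s in a; do
python3 -m handwheel '[{"jaw":0,"delta_pos":[0,0,0.0005],"turn":0}]'|grep -E 'pos|ft'
python3 -m handwheel '[{"jaw":0,"delta_pos":[0,0,0.0005],"turn":0}]'|grep -E 'pos|ft'
python3 -m handwheel '[{"jaw":0,"delta_pos":[0,0,0.0005],"turn":0}]'|grep -E 'pos|ft'
python3 -m handwheel '[{"jaw":0,"delta_pos":[0,0,0.0005],"turn":0}]'|grep -E 'pos|ft'
python3 -m handwheel '[{"jaw":0,"delta_pos":[0,0,0.0005],"turn":0}]'|grep -E 'pos|ft'
python3 -m handwheel '[{"jaw":0,"delta_pos":[0,0,0.0005],"turn":0}]'|grep -E 'pos|ft'
python3 -m handwheel '[{"jaw":0,"delta_pos":[0,0,0.0005],"turn":0}]'|grep -E 'pos|ft'
python3 -m handwheel '[{"jaw":0,"delta_pos":[0,0,0.0005],"turn":0}]'|grep -E 'pos|ft'
done
```

```text
position: [0.5571, -0.1255, 0.0385]
ft_force: [-1.5, 4.0, 3.4]
position: [0.5571, -0.1256, 0.038]
ft_force: [-1.5, 3.3, 5.7]
position: [0.5571, -0.1256, 0.0376]
ft_force: [-2.1, 3.8, 6.6]
position: [0.5571, -0.1256, 0.0371]
ft_force: [-2.2, 3.1, 6.7]
position: [0.5571, -0.1256, 0.0367]
ft_force: [-1.0, 3.7, 7.0]
position: [0.5571, -0.1256, 0.0362]
ft_force: [-1.7, 3.6, 8.1]
position: [0.5571, -0.1257, 0.0357]
ft_force: [-1.5, 3.5, 6.5]
position: [0.5571, -0.1256, 0.0352]
ft_force: [-2.2, 4.3, 6.6]
```

```bash
for s in a; do
python3 -m handwheel '[{"jaw":0,"delta_pos":[0,0,0.0005],"turn":0}]'|grep -E 'pos|ft'
python3 -m handwheel '[{"jaw":0,"delta_pos":[0,0,0.0005],"turn":0}]'|grep -E 'pos|ft'
python3 -m handwheel '[{"jaw":0,"delta_pos":[0,0,0.0005],"turn":0}]'|grep -E 'clo|pos|ft'
done
```

```text
position: [0.5571, -0.1256, 0.0347]
ft_force: [-1.9, 3.8, 5.6]
position: [0.5571, -0.1257, 0.0341]
ft_force: [-1.6, 3.3, 5.6]
clock: 7.97
position: [0.5571, -0.1256, 0.0336]
ft_force: [-2.0, 3.6, 6.4]
```

```bash
python3 -m handwheel '[{"jaw":0,"delta_pos":[0,0,-0.03],"turn":0},{"jaw":0,"delta_pos":[0,0,-0.06],"turn":0}]'|grep -E 'clo|pos|ft'; python3 -c "
from h import *
go(.48,-.345,.23,.237)"
```

```text
clock: 8.13
position: [0.5554, -0.1264, 0.0924]
ft_force: [1.5, 0.1, 0.9]
t 8.13 pos [ 0.5554 -0.1264  0.0924] yaw -0.0853 F [1.5075 0.0849 0.8862] w -0.002 | delta [-0.057   0.2241 -0.1376] turn -0.1026 rows 6.5
```

```bash
python3 -m handwheel '[{"jaw":85,"delta_pos":[-0.057,0.224,-0.138],"turn":-0.103},{"jaw":85,"delta_pos":[-0.057,0.224,-0.138],"turn":-0.103},{"jaw":85,"delta_pos":[-0.057,0.224,-0.138],"turn":-0.103},{"jaw":85,"delta_pos":[-0.057,0.224,-0.138],"turn":-0.103},{"jaw":85,"delta_pos":[-0.057,0.224,-0.138],"turn":-0.103},{"jaw":85,"delta_pos":[-0.057,0.224,-0.138],"turn":-0.103},{"jaw":85,"delta_pos":[-0.057,0.224,-0.138],"turn":-0.103},{"jaw":85,"delta_pos":[-0.057,0.224,-0.138],"turn":-0.103},{"jaw":85,"delta_pos":[-0.057,0.224,-0.138],"turn":-0.103},{"jaw":85,"delta_pos":[-0.057,0.224,-0.138],"turn":-0.103}]'; python3 -c "
from h import *
c,im=cam('wrist','pics/w2.png')
go(.54,-.344,.06,.237)
print(get_obs()['joint_pos'])"
```

```text
clock: 8.97
position: [0.481, -0.3439, 0.2306]
ee_rot: [0.993, 0.119, -0.0, -0.0]
ft_force: [-0.3, 0.6, -0.1]
grip_width: 0.992
t 9.02 pos [ 0.4812 -0.3434  0.2304] yaw 0.2399 F [-0.2667 -0.4815 -0.2656] w 0.998 | delta [0.057  0.0148 0.1704] turn 0.0009 rows 4.3
[ 1.0539  0.3231 -0.6332  1.5283  0.1931  1.3545 -0.9272]
```

View pics/w2.png

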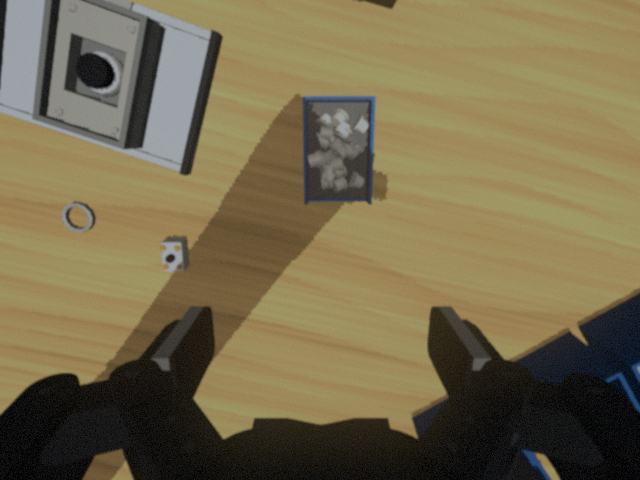

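```bash
python3 - <<'E'
from h import *
import pickle
c=pickle.load(open('pics/w2.png.pkl','rb'))
im=cv2.imread('pics/w2.png')
cv2.imwrite('pics/w2z.png',cv2.resize(im[85:215,290:390],None,fx=4.5,fy=4.5,interpolation=cv2.INTER_CUBIC))
E
```

```text
(no output)
```

View pics/w2z.png

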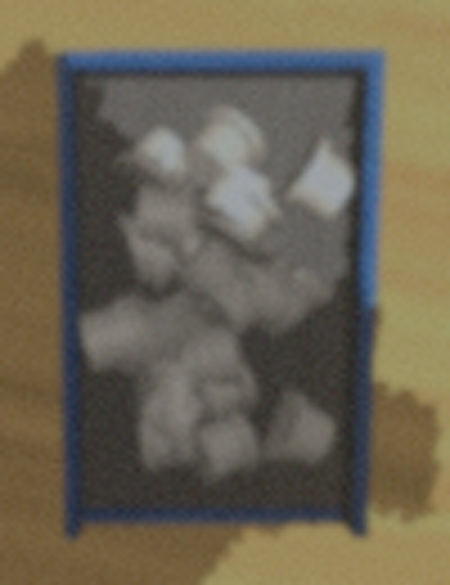

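```bash
python3 - <<'E'
from h import *
import pickle
c=pickle.load(open('pics/w2.png.pkl','rb'))
P=np.array([ray(c,p,.05)[:2] for p in [(303.3,97),(375.1,96.6),(304.7,204.1),(371.3,203.7)]])
print(P,P.mean(0))
a=P[0]-P[2];b=P[1]-P[3]; print(np.linalg.norm(a),np.linalg.norm(b),np.arctan2(a[1],a[0]),np.arctan2(b[1],b[0]), np.linalg.norm(P[0]-P[1]),np.linalg.norm(P[2]-P[3]))
d=P[0]-P[1];e=P[2]-P[3];print(np.arctan2(-d[0],d[1]),np.arctan2(-e[0],e[1]))
m=P.mean(0); go(m[0],m[1],.020,.235)
E
```

```text
[[ 0.5771 -0.3055]
 [ 0.5913 -0.3625]
 [ 0.4911 -0.3266]
 [ 0.5054 -0.3838]] [ 0.5412 -0.3446]
0.08853713884585307 0.08848334359457079 0.24002182354680868 0.24416080311913574 0.05870131318653635 0.05906782235734863
0.24478820230600318 0.2456822079315158
t 9.02 pos [ 0.4812 -0.3434  0.2304] yaw 0.2399 F [-0.2667 -0.4815 -0.2656] w 0.998 | delta [0.0581 0.0157 0.2104] turn 0.0016 rows 5.2
```

```bash
python3 -m handwheel '[{"jaw":85,"delta_pos":[0.058,0.0155,0.05],"turn":0},{"jaw":85,"delta_pos":[0.058,0.0155,0.1],"turn":0},{"jaw":85,"delta_pos":[0.058,0.0155,0.15],"turn":0},{"jaw":85,"delta_pos":[0.058,0.0155,0.19],"turn":0},{"jaw":85,"delta_pos":[0.058,0.0155,0.218],"turn":0},{"jaw":85,"delta_pos":[0.058,0.0155,0.218],"turn":0},{"jaw":85,"delta_pos":[0.058,0.0155,0.218],"turn":0},{"jaw":85,"delta_pos":[0.058,0.0155,0.218],"turn":0}]' 40; python3 -c "
from h import *
c,im=cam('scene','pics/s3.png')
cv2.imwrite('pics/s3z.png',cv2.resize(im[230:360,70:230],None,fx=4,fy=4,interpolation=2))
go(.5412,-.3446,.012,.243)"
```

```text
clock: 9.68
position: [0.5406, -0.3442, 0.0121]
ee_rot: [0.993, 0.12, -0.001, -0.001]
ft_force: [1.1, -0.2, 1.0]
grip_width: 0.994
t 9.73 pos [ 0.5419 -0.3453  0.0143] yaw 0.2396 F [0.4483 1.22   0.7182] w 0.996 | delta [-0.0005 -0.0009  0.0023] turn -0.0011 rows 0.1
```

View pics/s3z.png

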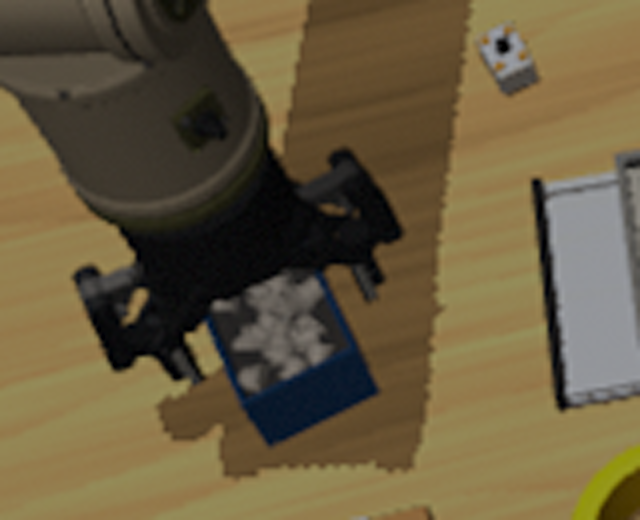

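```bash
python3 -m handwheel '[{"jaw":40,"delta_pos":[0,0,0],"turn":0},{"jaw":40,"delta_pos":[0,0,0],"turn":0},{"jaw":40,"delta_pos":[0,0,0],"turn":0},{"jaw":40,"delta_pos":[0,0,0],"turn":0},{"jaw":40,"delta_pos":[0,0,0],"turn":0},{"jaw":40,"delta_pos":[0,0,0],"turn":0}]' 40; python3 -m handwheel '[{"jaw":40,"delta_pos":[0,0,-0.015],"turn":0},{"jaw":40,"delta_pos":[0,0,-0.03],"turn":0},{"jaw":40,"delta_pos":[0,0,-0.03],"turn":0},{"jaw":40,"delta_pos":[0,0,-0.03],"turn":0}]'; python3 -c "
from h import *
c,im=cam('side','pics/d4.png')
cv2.imwrite('pics/d4z.png',cv2.resize(im[340:480,340:500],None,fx=4,fy=4,interpolation=2))
go(.5,-.1,.15,-.087)"
```

```text
clock: 10.23
position: [0.5423, -0.3467, 0.0159]
ee_rot: [0.993, 0.119, 0.001, 0.001]
ft_force: [-1.4, 2.0, 8.3]
grip_width: 0.695
clock: 10.57
position: [0.5416, -0.3469, 0.045]
ee_rot: [0.993, 0.119, 0.001, 0.001]
ft_force: [-0.0, 0.2, -4.6]
grip_width: 0.693
t 10.62 pos [ 0.541  -0.3466  0.0438] yaw 0.2378 F [-0.7392 -0.3737 -4.8534] w 0.696 | delta [ 0.0183 -0.2492 -0.1065] turn 0.1034 rows 6.5
```

View pics/d4z.png

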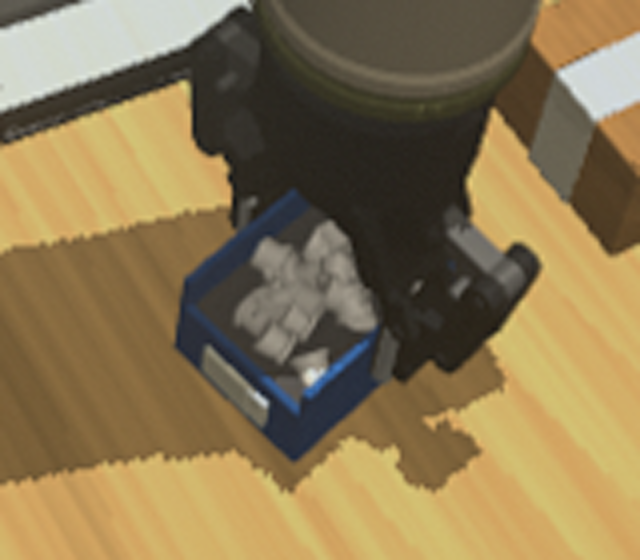

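```bash
python3 -c "
from h import *
go(.565,.006,.13,-.087)"; python3 -m handwheel '[{"jaw":40,"delta_pos":[0,0,-0.025],"turn":0.0},{"jaw":40,"delta_pos":[0,0,-0.06],"turn":0},{"jaw":40,"delta_pos":[0.0,-0.01,-0.086],"turn":0.02},{"jaw":40,"delta_pos":[0.08,-0.3,-0.086],"turn":0.07},{"jaw":40,"delta_pos":[0.108,-0.337,-0.086],"turn":0.103},{"jaw":40,"delta_pos":[0.108,-0.337,-0.086],"turn":0.103},{"jaw":40,"delta_pos":[0.108,-0.337,-0.086],"turn":0.103},{"jaw":40,"delta_pos":[0.108,-0.337,-0.086],"turn":0.103},{"jaw":40,"delta_pos":[0.108,-0.337,-0.086],"turn":0.103},{"jaw":40,"delta_pos":[0.108,-0.337,-0.086],"turn":0.103}]';python3 -c "
from h import *
go(.565,.006,.13,-.087)"
```

```text
t 10.62 pos [ 0.541  -0.3466  0.0438] yaw 0.2378 F [-0.7392 -0.3737 -4.8534] w 0.696 | delta [ 0.1065 -0.3369 -0.0865] turn 0.1034 rows 8.7
clock: 11.45
position: [0.561, -0.044, 0.1286]
ee_rot: [0.999, -0.043, -0.0, 0.0]
ft_force: [1.4, -0.6, -4.6]
grip_width: 0.7
t 11.45 pos [ 0.561  -0.044   0.1286] yaw -0.0858 F [ 1.4233 -0.6068 -4.593 ] w 0.700 | delta [-0.0003 -0.0502 -0.0014] turn 0.0004 rows 1.2
```

```bash
python3 -m handwheel '[{"jaw":40,"delta_pos":[-0.07,0.02,0],"turn":0},{"jaw":40,"delta_pos":[-0.07,0.02,0],"turn":0},{"jaw":40,"delta_pos":[-0.07,0.02,0],"turn":0},{"jaw":40,"delta_pos":[-0.07,0.02,0],"turn":0}]';python3 -c "
from h import *
c,im=cam('wrist','pics/w5.png')
go(.565,.006,.13,-.087)"
```

```text
clock: 11.78
position: [0.4886, -0.0604, 0.1285]
ee_rot: [0.999, -0.043, -0.001, 0.001]
ft_force: [0.4, 0.2, -4.2]
grip_width: 0.696
t 11.83 pos [ 0.4899 -0.0602  0.129 ] yaw -0.0861 F [ 0.7448  0.3549 -4.3246] w 0.700 | delta [ 0.0691 -0.0724 -0.0011] turn 0.0003 rows 2.4
```

View pics/w5.png

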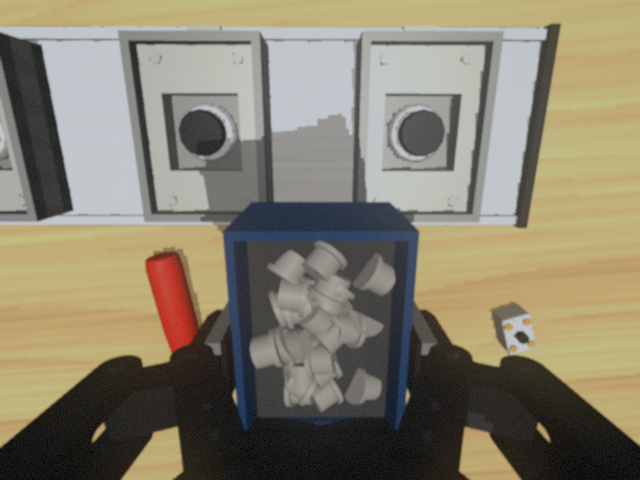

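```bash
python3 - <<'E'
import cv2
im=cv2.imread('pics/w5.png')
cv2.imwrite('pics/w5z.png',cv2.resize(im[20:240,110:280],None,fx=2.7,fy=2.7,interpolation=cv2.INTER_CUBIC))
cv2.imwrite('pics/w5y.png',cv2.resize(im[20:240,345:515],None,fx=2.7,fy=2.7,interpolation=cv2.INTER_CUBIC))
cv2.imwrite('pics/w5b.png',cv2.resize(im[190:450,210:430],None,fx=2.3,fy=2.3,interpolation=cv2.INTER_CUBIC))
E
```

```text
(no output)
```

View pics/w5z.png

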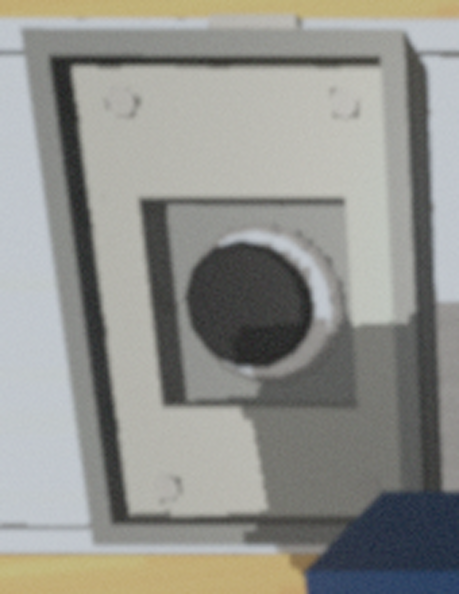

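View pics/w5y.png

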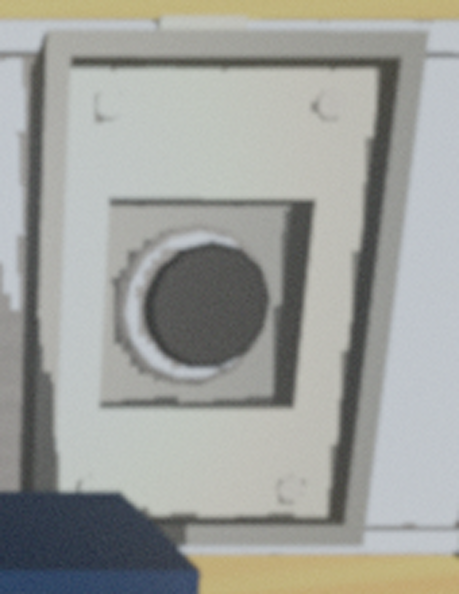

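View pics/w5b.png

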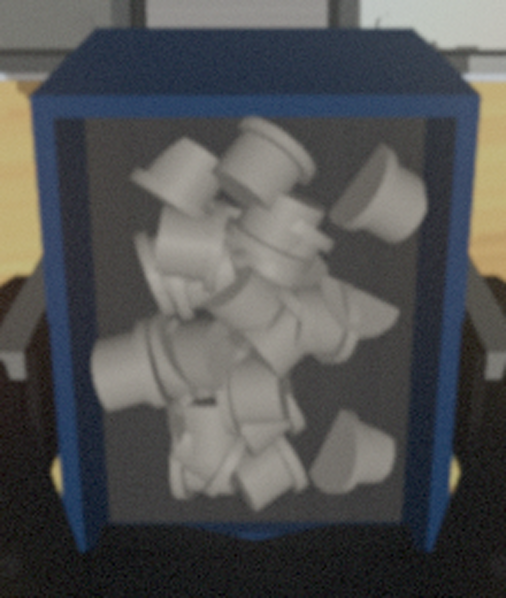

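```bash
cat > m5.py <<'E'
from h import *
import pickle
from scipy.spatial.transform import Rotation as Ro
c=pickle.load(open('pics/w5.png.pkl','rb'))
def world(pts,x0): return [(x0+x/2.7,20+y/2.7) for x,y in pts]
R0=cv2.Rodrigues(c["rvec"])[0]
for n,x0,well,outer in (("M",110,[(140,199),(345,199),(162,405),(357,405)],[(23,30),(407,32),(96,543)]),("R",345,[(110,200),(315,200),(99,406),(293,406)],[(47,32),(428,32),(364,543)])):
    W=np.array([ray(c,p,.034)[:2] for p in world(well,x0)]); O=np.array([ray(c,p,.044)[:2] for p in world(outer,x0)])
    print(n,"well",W.mean(0),"sz",np.linalg.norm(W[0]-W[1]),np.linalg.norm(W[2]-W[3]),np.linalg.norm(W[0]-W[2]))
    diag=(O[1]+O[2])/2 if n=="M" else (O[0]+O[2])/2
    print("  outer",diag,np.linalg.norm(O[0]-O[1]),"yaw",np.arctan2(-(O[0]-O[1])[0],(O[0]-O[1])[1]))
print("button M",ray(c,(110+250/2.7,20+304/2.7),.039),"R",ray(c,(345+208/2.7,20+305/2.7),.039))
obj=np.array([(.045,.03,.05),(.045,-.03,.05),(.045,.03,0),(.045,-.03,0),(-.045,.03,.05),(-.045,-.03,.05)])
ip=np.array([(224.8,231.7),(418.3,231.7),(252.2,203),(390.4,203),(245.7,430),(397,430)])
ok,rv,tv=cv2.solvePnP(obj,ip,c["mtx"],None)
print("reproj",(cv2.projectPoints(obj,rv,tv,c["mtx"],None)[0][:,0]-ip))
Rb=R0.T@cv2.Rodrigues(rv)[0]; pb=R0.T@(tv.ravel()-c["tvec"])
print("bin bottom-centre world",pb,"euler",Ro.from_matrix(Rb).as_euler('zyx'))
o,R=tool(); print("tcp",o["position"],"bin-tcp",pb-o["position"],"in tool",R.T@(pb-o["position"]))
E
python3 m5.py
```

```text
M well [0.5682 0.0055] sz 0.04527848377241481 0.045612516068256254 0.044819553780494126
  outer [0.5681 0.0048] 0.0776428460103347 yaw -0.08928586533369401
R well [ 0.5566 -0.1278] sz 0.04543578655912915 0.045537036487947526 0.04491497392188129
  outer [ 0.5567 -0.1279] 0.07734904828622326 yaw -0.08465095209837674
button M [0.5683 0.0042 0.039 ] R [ 0.5569 -0.1274  0.039 ]
reproj [[ 5.9598  1.1798]
 [-5.9883  1.1849]
 [ 3.5247 -6.8704]
 [-3.4992 -6.869 ]
 [ 4.2269  4.7966]
 [-4.2131  4.8139]]
bin bottom-centre world [ 0.4897 -0.0605  0.0991] euler [-0.0856 -0.0804 -0.0099]
tcp [ 0.4899 -0.0602  0.129 ] bin-tcp [-0.0002 -0.0002 -0.0299] in tool [-0.0002  0.0002  0.0299]
```

```bash
cat >> m5.py <<'E'
from scipy.optimize import least_squares
print("---")
o,R=tool()
def f(q,full=False):
    Rt=Ro.from_euler('zyx',[q[3],q[4],0]).as_matrix()
    P=obj[:4]@Rt.T+q[:3]
    return (proj(c,P)-ip[:4]).ravel()
for free in (0,1):
    g=(lambda q:f([*q,0])) if not free else f
    r=least_squares(g,[.49,-.06,.115,-.086]+[0]*free); print(r.x,"res",r.fun)
    pb=r.x[:3]; print("in tool",R.T@(pb-o["position"]))
E
python3 m5.py|sed -n '/---/,$p'
```

```text
---
[ 0.4879 -0.0601  0.1101 -0.086 ] res [-0.2049  0.1986  0.503   0.1881  0.6233 -0.2871 -1.0475 -0.263 ]
in tool [-0.002   0.0001  0.0189]
[ 0.4878 -0.0601  0.1103 -0.0859  0.0034] res [-0.2691  0.0249  0.5383  0.0157  0.6397 -0.0396 -1.0228 -0.0182]
in tool [-0.0021  0.0001  0.0187]
```

```bash
python3 -c "
from h import *
go(.5702,.005,.075,-.087)"
```

```text
t 11.83 pos [ 0.4899 -0.0602  0.129 ] yaw -0.0861 F [ 0.7448  0.3549 -4.3246] w 0.700 | delta [ 0.0744 -0.0719  0.0539] turn 0.0003 rows 2.8
```

```bash
python3 -m handwheel '[{"jaw":40,"delta_pos":[0.074,-0.072,0],"turn":0},{"jaw":40,"delta_pos":[0.074,-0.072,0],"turn":0},{"jaw":40,"delta_pos":[0.074,-0.072,0],"turn":0},{"jaw":40,"delta_pos":[0.074,-0.072,0.025],"turn":0},{"jaw":40,"delta_pos":[0.074,-0.072,0.045],"turn":0},{"jaw":40,"delta_pos":[0.074,-0.072,0.053],"turn":0},{"jaw":40,"delta_pos":[0.074,-0.072,0.053],"turn":0},{"jaw":40,"delta_pos":[0.074,-0.072,0.053],"turn":0}]';python3 -c "
from h import *
for n in ('scene','side'): cam(n,'pics/%s6.png'%n)
c,im=cam('wrist','pics/w6.png')
a=cv2.imread('pics/scene6.png')[190:350,220:380];b=cv2.imread('pics/side6.png')[180:340,250:410]
cv2.imwrite('pics/p6.png',np.hstack([cv2.resize(i,(400,400),interpolation=2) for i in(a,b)]))
go(.5702,.005,.055,-.087)"
```

```text
clock: 12.5
position: [0.5705, 0.0055, 0.0764]
ee_rot: [0.999, -0.043, -0.0, -0.0]
ft_force: [0.0, -0.6, -3.8]
grip_width: 0.695
t 12.65 pos [0.5711 0.0055 0.0775] yaw -0.0860 F [ 0.0701  0.2484 -4.172 ] w 0.696 | delta [-0.0009  0.0006  0.0225] turn 0.0003 rows 0.5
```

View pics/p6.png

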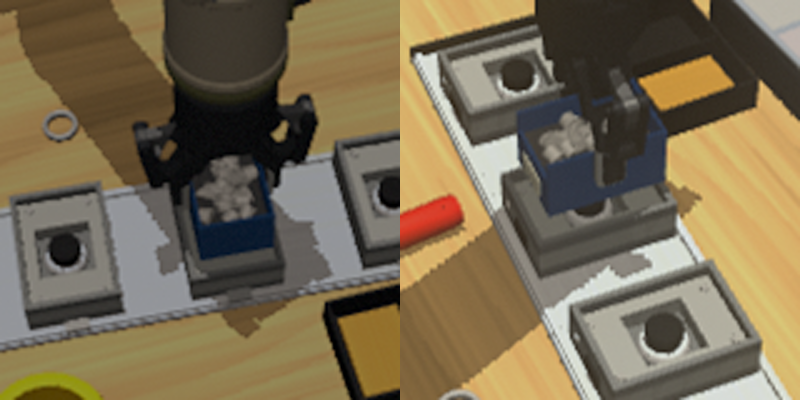

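View pics/w6.png

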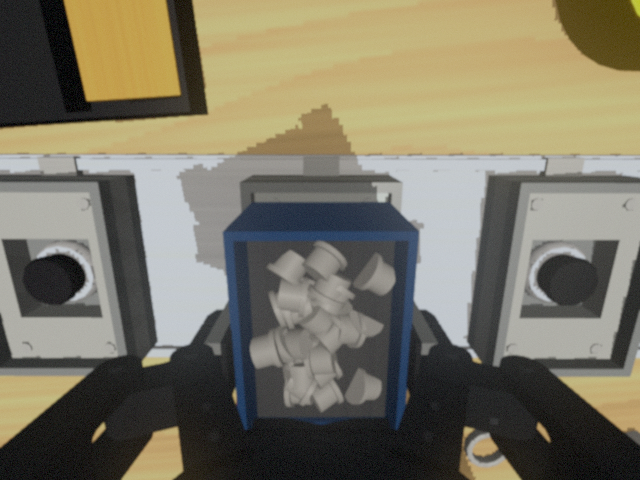

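```bash
python3 - <<'E'
from h import *
import pickle
c=pickle.load(open('pics/w6.png.pkl','rb')); o,R=tool()
P=[ray(c,p,.044) for p in [(242,178.5),(402,178)]]
for p in P: print(p, R.T@(p-o["position"]))
m=(P[0]+P[1])/2; d=R[:,0]*.054; print("rest centre", (m-d)[:2], "tool", R.T@(m-d-o["position"]))
E
```

```text
[0.6274 0.0384 0.044 ] [ 0.0531 -0.0376  0.0337]
[ 0.6211 -0.0369  0.044 ] [0.0534 0.0379 0.0337]
rest centre [0.5705 0.0054] tool [-0.0008  0.0002  0.0337]
```

```bash
python3 -m handwheel '[{"jaw":40,"delta_pos":[0.0,0,0.007],"turn":0},{"jaw":40,"delta_pos":[0.0,0,0.014],"turn":0},{"jaw":40,"delta_pos":[0,0,0.014],"turn":0}]'|grep -E "clo|pos|ft"
for s in a; do
python3 -m handwheel '[{"jaw":40,"delta_pos":[0,0,0.0015],"turn":0}]'|grep -E 'pos|ft'
python3 -m handwheel '[{"jaw":40,"delta_pos":[0,0,0.0015],"turn":0}]'|grep -E 'pos|ft'
python3 -m handwheel '[{"jaw":40,"delta_pos":[0,0,0.0015],"turn":0}]'|grep -E 'pos|ft'
python3 -m handwheel '[{"jaw":40,"delta_pos":[0,0,0.0015],"turn":0}]'|grep -E 'pos|ft'
done
```

```text
clock: 12.9
position: [0.5694, 0.0053, 0.0608]
ft_force: [-1.6, -0.5, -3.9]
position: [0.5699, 0.0055, 0.0603]
ft_force: [0.4, 0.2, -4.4]
position: [0.5702, 0.0057, 0.059]
ft_force: [-0.1, -0.2, -4.2]
position: [0.5703, 0.0057, 0.0576]
ft_force: [0.5, 0.1, -5.1]
position: [0.5703, 0.0057, 0.0561]
ft_force: [-0.1, 0.3, -4.6]
```

```bash

for s in a; do
python3 -m handwheel '[{"jaw":40,"delta_pos":[0,0,0.001],"turn":0}]'|grep -E 'pos|ft'
python3 -m handwheel '[{"jaw":40,"delta_pos":[0,0,0.001],"turn":0}]'|grep -E 'pos|ft'
python3 -m handwheel '[{"jaw":40,"delta_pos":[0,0,0.001],"turn":0}]'|grep -E 'pos|ft'
python3 -m handwheel '[{"jaw":40,"delta_pos":[0,0,0.001],"turn":0}]'|grep -E 'pos|ft'
python3 -m handwheel '[{"jaw":40,"delta_pos":[0,0,0.001],"turn":0}]'|grep -E 'pos|ft'
done
```

```text
position: [0.5702, 0.0056, 0.055]
ft_force: [-0.1, 0.2, -5.5]
position: [0.5702, 0.0057, 0.0542]
ft_force: [-1.3, -0.2, -1.9]
position: [0.5702, 0.0056, 0.0533]
ft_force: [-1.3, 0.1, -0.3]
position: [0.5702, 0.0056, 0.0523]
ft_force: [-0.8, -1.1, -0.9]
position: [0.5702, 0.0057, 0.0512]
ft_force: [-1.7, 0.3, -0.4]
```

```bash

for s in a; do
python3 -m handwheel '[{"jaw":40,"delta_pos":[0,0,0.001],"turn":0}]'|grep -E 'pos|ft'
python3 -m handwheel '[{"jaw":40,"delta_pos":[0,0,0.0005],"turn":0}]'|grep -E 'pos|ft'
python3 -m handwheel '[{"jaw":40,"delta_pos":[0,0,0.0005],"turn":0}]'|grep -E 'pos|ft'
done
```

```text
position: [0.5702, 0.0056, 0.0502]
ft_force: [-0.5, 0.1, -1.3]
position: [0.5704, 0.0056, 0.0499]
ft_force: [-3.6, -0.4, 7.0]
position: [0.5704, 0.0057, 0.0499]
ft_force: [-4.3, -0.3, 9.8]
```

```bash
python3 -m handwheel '[{"jaw":80,"delta_pos":[0,0,0],"turn":0},{"jaw":80,"delta_pos":[0,0,0],"turn":0},{"jaw":80,"delta_pos":[0,0,0],"turn":0},{"jaw":80,"delta_pos":[0,0,0],"turn":0}]'; python3 -m handwheel '[{"jaw":80,"delta_pos":[0,0,-0.03],"turn":0},{"jaw":80,"delta_pos":[0,0,-0.06],"turn":0},{"jaw":80,"delta_pos":[0,0,-0.09],"turn":0},{"jaw":80,"delta_pos":[-0.05,0,-0.13],"turn":0},{"jaw":80,"delta_pos":[-0.07,0,-0.13],"turn":0},{"jaw":80,"delta_pos":[-0.07,0,-0.13],"turn":0}]';python3 -c "
from h import *
for n in ('scene','side'): cam(n,'pics/%s7.png'%n)
c,im=cam('wrist','pics/w7.png')
a=cv2.imread('pics/scene7.png')[190:350,220:380];b=cv2.imread('pics/side7.png')[180:340,250:410]
cv2.imwrite('pics/p7.png',np.hstack([cv2.resize(i,(400,400),interpolation=2) for i in(a,b)]))
go(.42,.31,.23,-.19)"
```

```text
clock: 14.23
position: [0.5704, 0.0057, 0.0492]
ee_rot: [0.999, -0.043, 0.0, -0.0]
ft_force: [-0.2, -0.5, 0.1]
grip_width: 0.936
clock: 14.73
position: [0.4975, 0.013, 0.1825]
ee_rot: [0.999, -0.042, 0.002, 0.002]
ft_force: [1.0, 0.1, 0.5]
grip_width: 0.933
t 14.88 pos [0.5007 0.0111 0.1795] yaw -0.0861 F [ 0.5501 -0.9106  0.652 ] w 0.938 | delta [-0.106  -0.2908 -0.051 ] turn 0.0331 rows 7.5
```

View pics/p7.png

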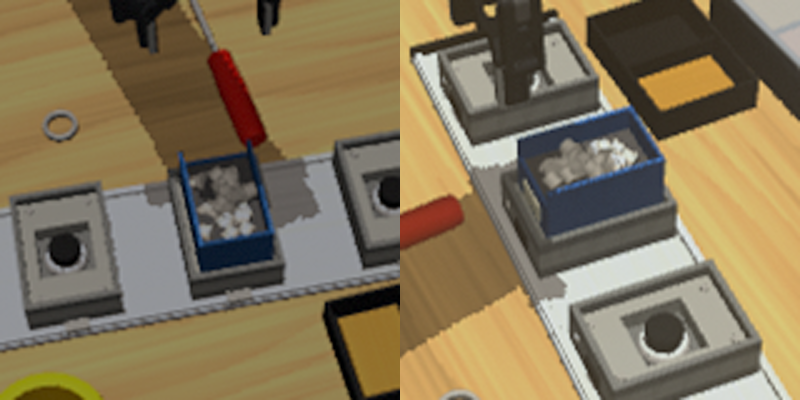

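View pics/w7.png

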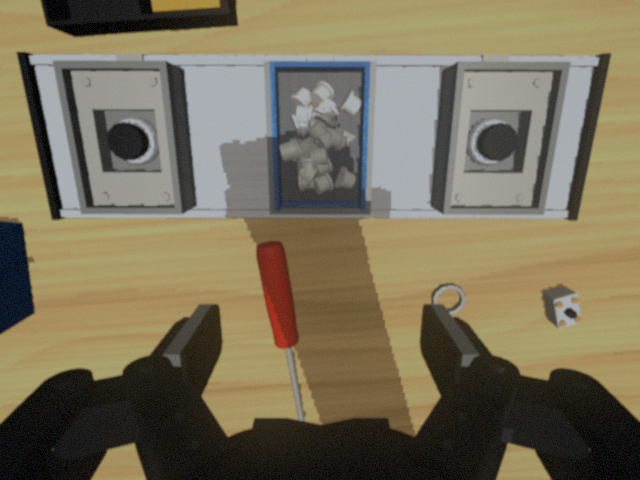

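```bash
python3 -m handwheel '[{"jaw":85,"delta_pos":[-0.02,-0.29,-0.07],"turn":0.033},{"jaw":85,"delta_pos":[-0.1,-0.29,-0.07],"turn":0.033},{"jaw":85,"delta_pos":[-0.1,-0.29,-0.07],"turn":0.033},{"jaw":85,"delta_pos":[-0.1,-0.29,-0.07],"turn":0.033},{"jaw":85,"delta_pos":[-0.1,-0.29,-0.07],"turn":0.033},{"jaw":85,"delta_pos":[-0.1,-0.29,-0.07],"turn":0.033},{"jaw":85,"delta_pos":[-0.1,-0.29,-0.07],"turn":0.033},{"jaw":85,"delta_pos":[-0.1,-0.29,-0.07],"turn":0.033},{"jaw":85,"delta_pos":[-0.1,-0.29,-0.07],"turn":0.033},{"jaw":85,"delta_pos":[-0.1,-0.29,-0.07],"turn":0.033}]';python3 -c "
from h import *
c,im=cam('wrist','pics/w8.png')
go(.482,.316,.03,-.19); print(get_obs()['joint_pos'])"
```

```text
clock: 15.72
position: [0.4251, 0.3111, 0.2484]
ee_rot: [0.996, -0.093, -0.001, -0.0]
ft_force: [0.8, -0.3, -0.7]
grip_width: 0.998
t 15.77 pos [0.4259 0.3092 0.2481] yaw -0.1892 F [0.5744 0.0445 0.3941] w 0.997 | delta [ 0.0542 -0.0173  0.218 ] turn 0.0003 rows 5.4
[ 0.1125  0.2099 -0.9294  1.6564  0.1701  1.3626 -2.6019]
```

View pics/w8.png

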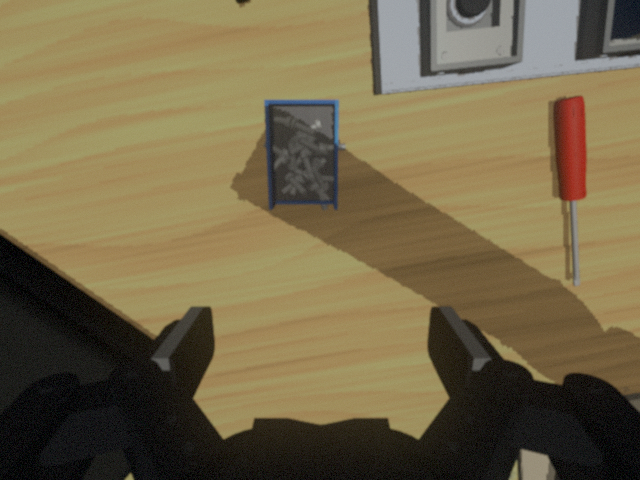

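```bash
python3 -m handwheel '[{"jaw":85,"delta_pos":[0.02,-0.01,0],"turn":-0.39},{"jaw":85,"delta_pos":[0.04,-0.015,0],"turn":-0.39},{"jaw":85,"delta_pos":[0.055,-0.017,0],"turn":-0.39},{"jaw":85,"delta_pos":[0.055,-0.017,0],"turn":-0.39},{"jaw":85,"delta_pos":[0.055,-0.017,0],"turn":-0.39},{"jaw":85,"delta_pos":[0.055,-0.017,0],"turn":-0.39},{"jaw":85,"delta_pos":[0.055,-0.017,0],"turn":-0.39},{"jaw":85,"delta_pos":[0.055,-0.017,0],"turn":-0.39},{"jaw":85,"delta_pos":[0.055,-0.017,0],"turn":-0.39},{"jaw":85,"delta_pos":[0.055,-0.017,0],"turn":-0.39}]'; python3 -c "
from h import *
print(get_obs()['joint_pos'])
im=cv2.imread('pics/w8.png');cv2.imwrite('pics/w8z.png',cv2.resize(im[90:220,250:360],None,fx=4.5,fy=4.5,interpolation=2))
go(.482,.316,.248,-.19+np.pi)"
```

```text
clock: 16.6
position: [0.4843, 0.313, 0.248]
ee_rot: [0.868, 0.496, -0.001, 0.0]
ft_force: [0.5, -0.1, -0.5]
grip_width: 0.999
[ 0.2009  0.4153 -1.1003  1.5253  0.3712  1.4307 -1.4505]
t 16.60 pos [0.4843 0.313  0.248 ] yaw 1.0379 F [ 0.5404 -0.0954 -0.5457] w 0.999 | delta [ 0.0014 -0.0035 -0.    ] turn -0.6092 rows 15.3
```

View pics/w8z.png

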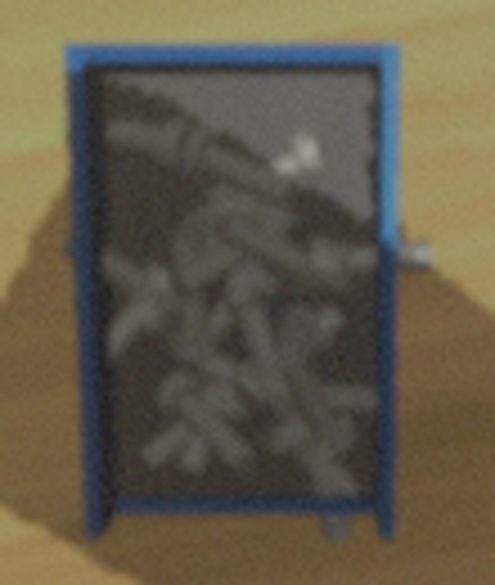

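```bash
python3 - <<'E'
from h import *
import pickle
c=pickle.load(open('pics/w8.png.pkl','rb'))
P=np.array([ray(c,(250+x/4.5,90+y/4.5),.075)[:2] for x,y in [(66,46),(398,46),(90,536),(392,536)]])
print(P,P.mean(0))
a=P[0]-P[2];b=P[1]-P[3]; print(np.linalg.norm(a),np.linalg.norm(b),np.arctan2(a[1],a[0]),np.arctan2(b[1],b[0]), np.linalg.norm(P[0]-P[1]),np.linalg.norm(P[2]-P[3]))
d=P[0]-P[1];e=P[2]-P[3];print(np.arctan2(-d[0],d[1]),np.arctan2(-e[0],e[1]))
E
python3 -m handwheel '[{"jaw":85,"delta_pos":[0,0,0],"turn":-0.35},{"jaw":85,"delta_pos":[0,0,0],"turn":-0.35},{"jaw":85,"delta_pos":[0,0,0],"turn":-0.35},{"jaw":85,"delta_pos":[0,0,0],"turn":-0.35},{"jaw":85,"delta_pos":[0,0,0],"turn":-0.35},{"jaw":85,"delta_pos":[0,0,0],"turn":-0.35},{"jaw":85,"delta_pos":[0,0,0],"turn":-0.35},{"jaw":85,"delta_pos":[0,0,0],"turn":-0.35},{"jaw":85,"delta_pos":[0,0,0],"turn":-0.35},{"jaw":85,"delta_pos":[0,0,0],"turn":-0.35}]'; python3 -c "
from h import *
print(get_obs()['joint_pos'])
go(.482,.316,.248,-.19+np.pi)"
```

```text
[[0.5306 0.3374]
 [0.5198 0.2793]
 [0.4435 0.3529]
 [0.4327 0.2955]] [0.4817 0.3162]
0.08854237266002864 0.08854562609199176 -0.176437563682998 -0.18392552962188527 0.05909092544406374 0.05842793481326632
-0.18477391605106555 -0.1848817097690536
clock: 17.43
position: [0.4842, 0.3132, 0.2478]
ee_rot: [0.482, 0.876, -0.001, -0.001]
ft_force: [0.7, -0.5, -0.9]
grip_width: 0.993
[ 0.3096  0.5356 -1.3184  1.5211  0.5176  1.4875 -0.453 ]
t 17.43 pos [0.4842 0.3132 0.2478] yaw 2.1358 F [ 0.6604 -0.4573 -0.929 ] w 0.993 | delta [ 0.0036 -0.0004 -0.0002] turn -0.2597 rows 6.5
```

```bash
python3 -m handwheel '[{"jaw":85,"delta_pos":[0,0,0],"turn":-0.13},{"jaw":85,"delta_pos":[0,0,0],"turn":-0.13},{"jaw":85,"delta_pos":[0,0,0],"turn":-0.13},{"jaw":85,"delta_pos":[0,0,0],"turn":-0.13}]'; python3 -c "
from h import *
print(get_obs()['joint_pos'])
go(.4817,.3162,.038,-.184+np.pi)"
```

```text
clock: 17.77
position: [0.4838, 0.3138, 0.2482]
ee_rot: [0.294, 0.956, -0.0, -0.0]
ft_force: [-0.0, -0.5, 0.0]
grip_width: 0.997
[ 0.3326  0.5826 -1.386   1.5202  0.5718  1.513  -0.0822]
t 17.77 pos [0.4838 0.3138 0.2482] yaw 2.5443 F [-0.0373 -0.4829  0.0321] w 0.997 | delta [0.0029 0.001  0.2102] turn -0.1315 rows 5.0
```

```bash
python3 -m handwheel '[{"jaw":85,"delta_pos":[0.001,0,0.04],"turn":0},{"jaw":85,"delta_pos":[0.002,0,0.08],"turn":0},{"jaw":85,"delta_pos":[0.002,0.001,0.11],"turn":0},{"jaw":85,"delta_pos":[0.002,0.001,0.11],"turn":0}]'; python3 -c "
from h import *
print(get_obs()['joint_pos'])
go(.4817,.3162,.038,-.184+np.pi)"
```

```text
clock: 18.1
position: [0.4807, 0.3135, 0.1328]
ee_rot: [0.297, 0.955, -0.004, -0.002]
ft_force: [-0.1, -0.8, -0.4]
grip_width: 0.995
[ 0.2921  0.6713 -1.2951  1.6671  0.6611  1.3322 -0.1529]
t 18.10 pos [0.4807 0.3135 0.1328] yaw 2.5378 F [-0.0861 -0.7905 -0.3526] w 0.995 | delta [0.0004 0.0036 0.0948] turn -0.1336 rows 3.4
```

Descending moved joint 3 away from its limit; I finish the turn here.

```bash
python3 -m handwheel '[{"jaw":85,"delta_pos":[0,0.002,0],"turn":-0.133},{"jaw":85,"delta_pos":[0,0.002,0],"turn":-0.133},{"jaw":85,"delta_pos":[0,0.002,0],"turn":-0.133},{"jaw":85,"delta_pos":[0,0.002,0],"turn":-0.133},{"jaw":85,"delta_pos":[0,0.002,0],"turn":-0.133}]'; python3 -c "
from h import *
print(get_obs()['joint_pos'])
c,im=cam('wrist','pics/w9.png')
go(.4817,.3162,.038,-.184+np.pi)"
```

```text
clock: 18.52
position: [0.4838, 0.3186, 0.1404]
ee_rot: [0.091, 0.996, 0.0, 0.0]
ft_force: [-0.4, 0.1, -1.1]
grip_width: 0.992
[ 0.3135  0.7261 -1.3691  1.6524  0.7248  1.3752  0.2285]
t 18.57 pos [0.4837 0.3186 0.1402] yaw 2.9569 F [-0.1928  0.6425 -0.8279] w 0.999 | delta [ 0.0015 -0.0028  0.1022] turn -0.0002 rows 2.5
```

View pics/w9.png

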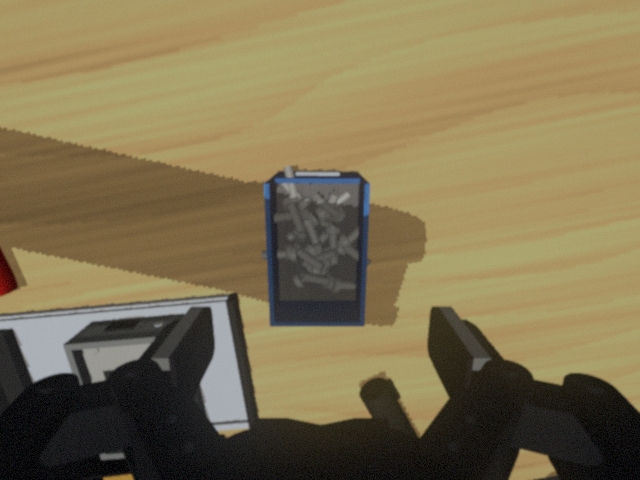

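```bash
python3 - <<'E'
from h import *
import pickle
c=pickle.load(open('pics/w9.png.pkl','rb'))
P=np.array([ray(c,p,.075)[:2] for p in [(264,182),(369,182),(270,326.5),(365,326.5)]])
print(P,P.mean(0)); m=P.mean(0)
print(np.linalg.norm(P[0]-P[1]),np.linalg.norm(P[2]-P[3]),np.linalg.norm(P[0]-P[2]))
o,R=tool(); print(proj(c,[o["position"]]), proj(c,[(o["position"][0],o["position"][1],.075)]))
go(m[0],m[1],.038,-.184+np.pi)
E
```

```text
[[0.4317 0.2964]
 [0.4423 0.3542]
 [0.5206 0.2799]
 [0.5314 0.3388]] [0.4815 0.3174]
0.058769669733076936 0.05984708653422317 0.09041911309545957
[[319.4577 312.2734]] [[319.8396 261.6095]]
t 18.57 pos [0.4837 0.3186 0.1402] yaw 2.9569 F [-0.1928  0.6425 -0.8279] w 0.999 | delta [ 0.002  -0.0018  0.1022] turn -0.0002 rows 2.5
```

```bash
python3 -m handwheel '[{"jaw":85,"delta_pos":[0.002,-0.002,0.02],"turn":0},{"jaw":85,"delta_pos":[0.002,-0.002,0.05],"turn":0},{"jaw":85,"delta_pos":[0.002,-0.002,0.08],"turn":0},{"jaw":85,"delta_pos":[0.002,-0.002,0.101],"turn":0},{"jaw":85,"delta_pos":[0.002,-0.002,0.101],"turn":0},{"jaw":85,"delta_pos":[0.002,-0.002,0.101],"turn":0}]'; python3 -c "
from h import *
print(get_obs()['joint_pos'])
c,im=cam('scene','pics/s10.png'); d,jm=cam('side','pics/d10.png')
cv2.imwrite('pics/p10.png',np.hstack([cv2.resize(im[120:280,360:520],(400,400),interpolation=2),cv2.resize(jm[90:250,140:300],(400,400),interpolation=2)]))
go(.4816,.3168,.038,-.184+np.pi)"
```

```text
clock: 19.07
position: [0.4807, 0.3171, 0.0386]
ee_rot: [0.091, 0.996, -0.0, -0.0]
ft_force: [0.0, 0.5, 0.5]
grip_width: 0.991
[ 0.2597  0.8197 -1.2575  1.7439  0.8314  1.2252  0.1637]
t 19.17 pos [0.4813 0.3181 0.0401] yaw 2.9600 F [-0.8801  0.6859 -0.0379] w 0.997 | delta [-0.0005 -0.0012  0.0021] turn 0.0008 rows 0.1
```

View pics/p10.png

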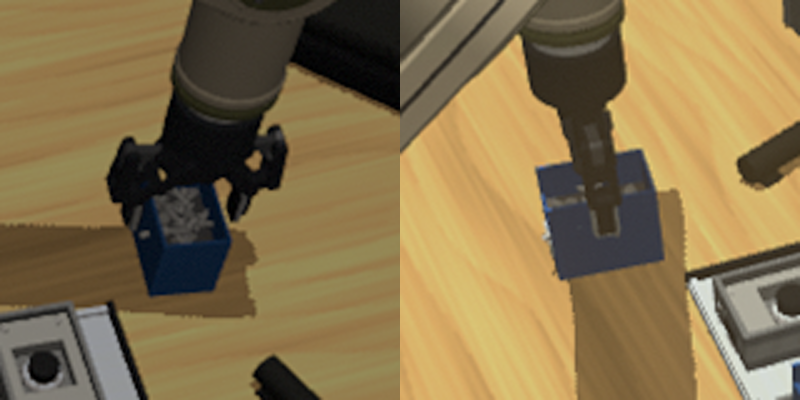

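```bash
python3 -m handwheel '[{"jaw":40,"delta_pos":[0,0,0],"turn":0},{"jaw":40,"delta_pos":[0,0,0],"turn":0},{"jaw":40,"delta_pos":[0,0,0],"turn":0},{"jaw":40,"delta_pos":[0,0,0],"turn":0},{"jaw":40,"delta_pos":[0,0,0],"turn":0},{"jaw":40,"delta_pos":[0,0,0],"turn":0}]' 60; python3 -m handwheel '[{"jaw":40,"delta_pos":[0,0,-0.015],"turn":0},{"jaw":40,"delta_pos":[0,0,-0.03],"turn":0},{"jaw":40,"delta_pos":[0,0,-0.03],"turn":0},{"jaw":40,"delta_pos":[0,0,-0.03],"turn":0}]'; python3 -c "
from h import *
print(get_obs()['joint_pos'])
go(.42,.22,.15,-.087+np.pi)"
```

```text
clock: 19.67
position: [0.4812, 0.3176, 0.0396]
ee_rot: [0.09, 0.996, 0.0, 0.001]
ft_force: [-1.1, -2.1, 8.9]
grip_width: 0.695
clock: 20.0
position: [0.4809, 0.3177, 0.0692]
ee_rot: [0.09, 0.996, 0.0, 0.001]
ft_force: [-0.0, -0.2, -9.4]
grip_width: 0.694
[ 0.2795  0.7876 -1.2948  1.7245  0.7972  1.2662  0.1847]
t 20.00 pos [0.4809 0.3177 0.0692] yaw 2.9616 F [-0.0147 -0.2427 -9.3858] w 0.694 | delta [ 0.0423 -0.1069 -0.081 ] turn -0.0296 rows 3.4
```

```bash
python3 -c "
from h import *
go(.44,.15,.13,-.087+np.pi);go(.44,.05,.14,-.087+np.pi)"
```

```text
t 20.00 pos [0.4809 0.3177 0.0692] yaw 2.9616 F [-0.0147 -0.2427 -9.3858] w 0.694 | delta [ 0.0101 -0.1722 -0.061 ] turn -0.0296 rows 4.4
t 20.00 pos [0.4809 0.3177 0.0692] yaw 2.9616 F [-0.0147 -0.2427 -9.3858] w 0.694 | delta [-0.0078 -0.2706 -0.0711] turn -0.0296 rows 6.7
```

```bash
python3 -m handwheel '[{"jaw":40,"delta_pos":[0.005,-0.01,-0.03],"turn":0},{"jaw":40,"delta_pos":[0.01,-0.03,-0.06],"turn":0},{"jaw":40,"delta_pos":[0.01,-0.172,-0.061],"turn":-0.03},{"jaw":40,"delta_pos":[0.01,-0.172,-0.061],"turn":-0.03},{"jaw":40,"delta_pos":[0.01,-0.172,-0.061],"turn":-0.03},{"jaw":40,"delta_pos":[0.01,-0.172,-0.061],"turn":-0.03}]'; python3 -c "
from h import *
print(get_obs()['joint_pos'])
go(.46,-.09,.14,-.087+np.pi)"
```

```text
clock: 20.5
position: [0.4386, 0.1441, 0.1274]
ee_rot: [0.045, 0.999, -0.002, -0.001]
ft_force: [1.0, -0.6, -8.8]
grip_width: 0.69
[ 0.8542  0.4173 -1.4522  1.9517  0.4526  1.1817  0.709 ]
t 20.50 pos [0.4386 0.1441 0.1274] yaw 3.0515 F [ 0.9809 -0.6462 -8.8077] w 0.690 | delta [-0.0424 -0.2313 -0.0116] turn -0.0010 rows 5.6
```

```bash
python3 -m handwheel '[{"jaw":40,"delta_pos":[-0.03,0,-0.01],"turn":0},{"jaw":40,"delta_pos":[-0.06,0,-0.02],"turn":0},{"jaw":40,"delta_pos":[-0.06,0,-0.02],"turn":0}]'; python3 -c "
from h import *
print(get_obs()['joint_pos'])
go(.5565,-.127,.16,-.087+np.pi)"
```

```text
clock: 20.75
position: [0.5052, 0.142, 0.1506]
ee_rot: [0.046, 0.999, 0.0, 0.003]
ft_force: [2.0, 0.1, -8.0]
grip_width: 0.687
[ 0.7183  0.5073 -1.3345  1.7849  0.521   1.2654  0.7267]
t 20.75 pos [0.5052 0.142  0.1506] yaw 3.0496 F [ 1.9686  0.137  -8.0423] w 0.687 | delta [-0.0758 -0.2632 -0.0092] turn -0.0016 rows 6.6
```

```bash
python3 -m handwheel '[{"jaw":40,"delta_pos":[-0.035,0,-0.015],"turn":0},{"jaw":40,"delta_pos":[-0.065,-0.015,-0.022],"turn":0},{"jaw":40,"delta_pos":[-0.075,-0.05,-0.022],"turn":0},{"jaw":40,"delta_pos":[-0.078,-0.09,-0.022],"turn":0},{"jaw":40,"delta_pos":[-0.078,-0.13,-0.022],"turn":0}]'; python3 -c "
from h import *
print(get_obs()['joint_pos'])
go(.5565,-.127,.16,-.087+np.pi)"
```

```text
clock: 21.17
position: [0.5664, 0.0079, 0.1704]
ee_rot: [0.042, 0.999, 0.0, -0.0]
ft_force: [0.3, -1.8, -9.1]
grip_width: 0.69
[ 0.8756  0.5751 -1.2846  1.6531  0.5636  1.347   0.9898]
t 21.17 pos [0.5664 0.0079 0.1704] yaw 3.0579 F [ 0.3137 -1.7973 -9.1498] w 0.690 | delta [-0.0014 -0.1353  0.0103] turn 0.0011 rows 3.3
```

```bash
python3 -m handwheel '[{"jaw":40,"delta_pos":[-0.03,-0.03,0],"turn":0},{"jaw":40,"delta_pos":[-0.06,-0.06,0],"turn":0},{"jaw":40,"delta_pos":[-0.08,-0.09,0.01],"turn":0},{"jaw":40,"delta_pos":[-0.08,-0.1,0.01],"turn":0},{"jaw":40,"delta_pos":[-0.08,-0.1,0.01],"turn":0},{"jaw":40,"delta_pos":[-0.08,-0.1,0.01],"turn":0}]'; python3 -c "
from h import *
print(get_obs()['joint_pos'])
c,im=cam('wrist','pics/w11.png')
go(.5566,-.1278,.16,-.087+np.pi)"
```

```text
clock: 21.67
position: [0.6369, -0.0985, 0.1597]
ee_rot: [0.043, 0.999, 0.0, -0.001]
ft_force: [-0.2, 1.1, -9.3]
grip_width: 0.69
[ 0.8578  0.7171 -1.174   1.4505  0.6598  1.4099  1.1533]
t 21.72 pos [ 0.637  -0.0971  0.1603] yaw 3.0567 F [-0.7572  0.4269 -7.3429] w 0.694 | delta [ 0.0775 -0.0374  0.0004] turn 0.0007 rows 2.1
```

View pics/w11.png

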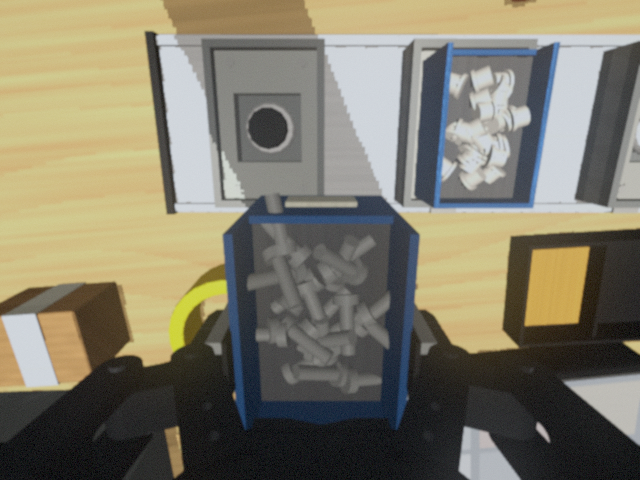

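```bash
python3 - <<'E'
import cv2
im=cv2.imread('pics/w11.png')
cv2.imwrite('pics/w11b.png',cv2.resize(im[185:260,215:430],None,fx=3.6,fy=3.6,interpolation=cv2.INTER_CUBIC))
cv2.imwrite('pics/w11r.png',cv2.resize(im[30:215,195:335],None,fx=3.2,fy=3.2,interpolation=cv2.INTER_CUBIC))
E
```

```text
(no output)
```

View pics/w11b.png

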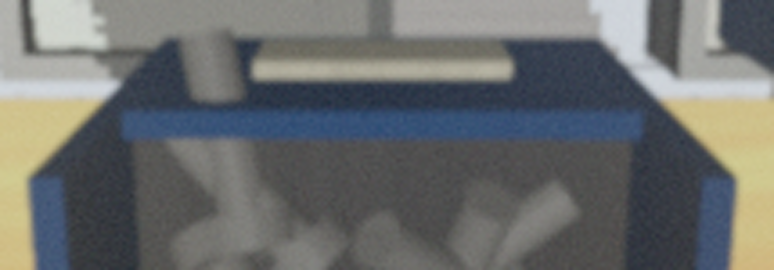

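View pics/w11r.png

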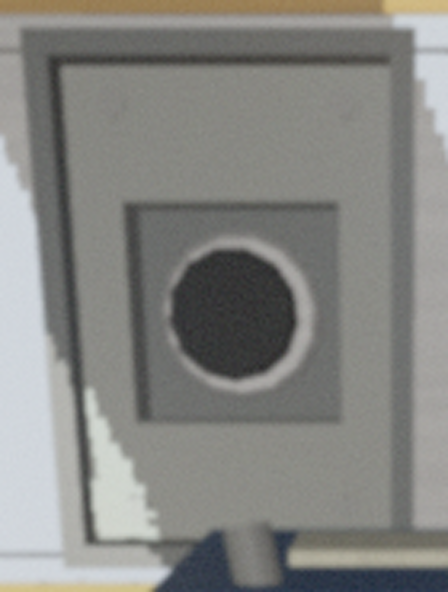

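```bash
cat > m11.py <<'E'
from h import *
import pickle
from scipy.optimize import least_squares
from scipy.spatial.transform import Rotation as Ro
c=pickle.load(open('pics/w11.png.pkl','rb')); o,R=tool()
W=np.array([ray(c,(195+x/3.2,30+y/3.2),.034)[:2] for x,y in [(124,204),(338,204),(138,421),(340,421)]])
print("well",W.mean(0),np.linalg.norm(W[0]-W[1]),np.linalg.norm(W[0]-W[2]))
print("button",ray(c,(195+233/3.2,30+314/3.2),.039))
# bin in frame parallel to tool: z down -> heights negative
ip=np.array([(223.3,235),(419.4,235),(261.7,196.1),(385.8,196.1)])
obj=np.array([(.045,-.03,-.075),(.045,.03,-.075),(.045,-.03,0),(.045,.03,0)])
def f(q):
    P=(obj@Ro.from_euler('zyx',[q[3],q[4] if len(q)>4 else 0,0]).as_matrix().T+q[:3])@R.T+o["position"]
    return (proj(c,P)-ip).ravel()
for n in(4,5):
    r=least_squares(f,[0,0,.04,0,0][:n]); print(r.x,"res",r.fun)
b=r.x
E
python3 m11.py
```

```text
well [ 0.5571 -0.1275] 0.04531728955716823 0.04492587683535959
button [ 0.557  -0.1272  0.039 ]
[-0.0018 -0.0003  0.0418  0.0012] res [ 0.3916  0.0451  1.8173  0.1015  0.2076 -0.1301 -3.842  -0.1112]
[-0.0019 -0.0003  0.0418  0.0012 -0.0003] res [ 0.3854  0.0289  1.8234  0.0853  0.207  -0.1035 -3.8415 -0.0846]
```

```bash
python3 -c "
from h import *
go(.555,-.1275,.10,-.087+np.pi)"
```

```text
t 21.72 pos [ 0.637  -0.0971  0.1603] yaw 3.0567 F [-0.7572  0.4269 -7.3429] w 0.694 | delta [ 0.079  -0.0373  0.0604] turn 0.0007 rows 2.5
```

```bash
python3 -m handwheel '[{"jaw":40,"delta_pos":[0.04,-0.02,0],"turn":0},{"jaw":40,"delta_pos":[0.079,-0.037,0],"turn":0},{"jaw":40,"delta_pos":[0.079,-0.037,0],"turn":0},{"jaw":40,"delta_pos":[0.079,-0.037,0.03],"turn":0},{"jaw":40,"delta_pos":[0.079,-0.037,0.05],"turn":0},{"jaw":40,"delta_pos":[0.079,-0.037,0.06],"turn":0},{"jaw":40,"delta_pos":[0.079,-0.037,0.06],"turn":0},{"jaw":40,"delta_pos":[0.079,-0.037,0.06],"turn":0}]';python3 -c "
from h import *
print(get_obs()['joint_pos'])
for n in ('scene','side'): cam(n,'pics/%s12.png'%n)
c,im=cam('wrist','pics/w12.png')
a=cv2.imread('pics/scene12.png')[190:350,170:330];b=cv2.imread('pics/side12.png')[220:380,280:440]
cv2.imwrite('pics/p12.png',np.hstack([cv2.resize(i,(400,400),interpolation=2) for i in(a,b)]))
go(.555,-.1275,.085,-.087+np.pi)"
```

```text
clock: 22.38
position: [0.5558, -0.1269, 0.1016]
ee_rot: [0.042, 0.999, 0.0, 0.0]
ft_force: [0.4, 0.0, -7.8]
grip_width: 0.692
[ 1.0664  0.6494 -1.2185  1.7153  0.6424  1.2437  1.179 ]
t 22.53 pos [ 0.5565 -0.1273  0.1025] yaw 3.0569 F [-0.8258 -0.3545 -9.4052] w 0.693 | delta [ 0.0016 -0.0003  0.0175] turn 0.0007 rows 0.4
```

View pics/p12.png

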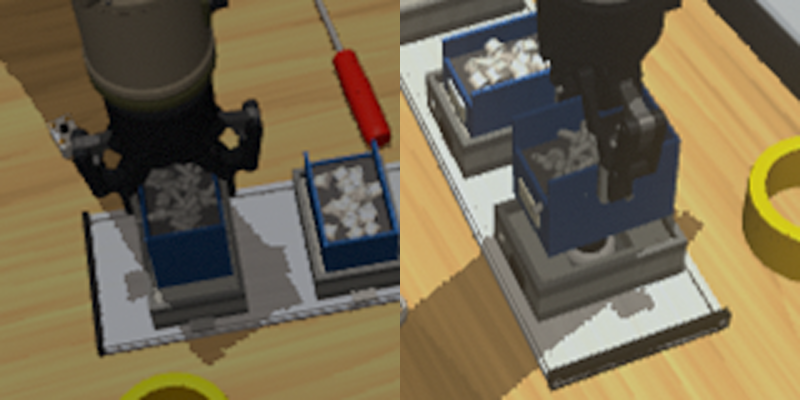

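View pics/w12.png

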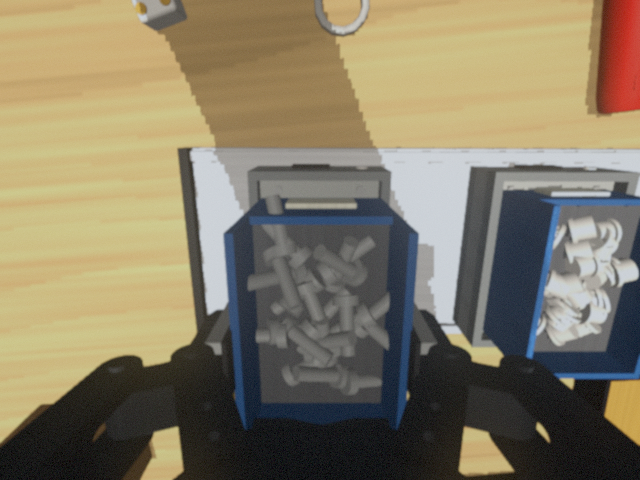

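```bash
python3 - <<'E'
from h import *
import pickle
c=pickle.load(open('pics/w12.png.pkl','rb')); o,R=tool()
im=cv2.imread('pics/w12.png');cv2.imwrite('pics/w12z.png',cv2.resize(im[155:250,220:420],None,fx=3.8,fy=3.8,interpolation=2))
P=[ray(c,p,.044) for p in [(250,167.5),(389.5,167.5)]]
m=(P[0]+P[1])/2; print(np.linalg.norm(P[0]-P[1]),R.T@(m-R[:,0]*.054-o["position"]))
E
```

```text
0.07463477189509661 [0.0018 0.0001 0.0584]
```

View pics/w12z.png

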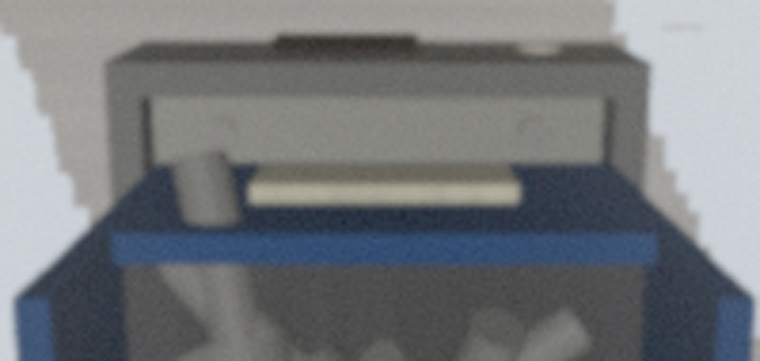

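```bash
python3 - <<'E'
from h import *
import pickle
c=pickle.load(open('pics/w12.png.pkl','rb')); o,R=tool()
P=[ray(c,p,.044) for p in [(248.2,171.8),(390.8,171.8)]]
m=(P[0]+P[1])/2; print(np.linalg.norm(P[0]-P[1]),R.T@(m-R[:,0]*.054-o["position"]),R.T@(P[0]-P[1]))
E
```

```text
0.07654622837885683 [-0.0005 -0.      0.0584] [-0.0001 -0.0765  0.    ]
```

```bash
python3 -m handwheel '[{"jaw":40,"delta_pos":[0.001,0,0.007],"turn":0},{"jaw":40,"delta_pos":[0.001,0,0.014],"turn":0},{"jaw":40,"delta_pos":[0.001,0,0.016],"turn":0}]'|grep -E "clo|pos|ft"
for s in a; do
python3 -m handwheel '[{"jaw":40,"delta_pos":[0,0,0.0015],"turn":0}]'|grep -E 'pos|ft'
python3 -m handwheel '[{"jaw":40,"delta_pos":[0,0,0.0015],"turn":0}]'|grep -E 'pos|ft'
python3 -m handwheel '[{"jaw":40,"delta_pos":[0,0,0.0015],"turn":0}]'|grep -E 'pos|ft'
done
```

```text
clock: 22.78
position: [0.5539, -0.1279, 0.0839]
ft_force: [0.5, -0.5, -9.0]
position: [0.5542, -0.1279, 0.0829]
ft_force: [0.5, 0.3, -9.6]
position: [0.5545, -0.1278, 0.0819]
ft_force: [0.8, -0.1, -8.9]
position: [0.5547, -0.1278, 0.0806]
ft_force: [0.6, -0.0, -8.7]
```

```bash
for s in a; do
python3 -m handwheel '[{"jaw":40,"delta_pos":[0,0,0.0015],"turn":0}]'|grep -E 'pos|ft'
python3 -m handwheel '[{"jaw":40,"delta_pos":[0,0,0.001],"turn":0}]'|grep -E 'pos|ft'
python3 -m handwheel '[{"jaw":40,"delta_pos":[0,0,0.001],"turn":0}]'|grep -E 'pos|ft'
python3 -m handwheel '[{"jaw":40,"delta_pos":[0,0,0.001],"turn":0}]'|grep -E 'pos|ft'
done
```

```text
position: [0.5547, -0.1277, 0.0791]
ft_force: [-0.7, 1.1, -7.5]
position: [0.5548, -0.1278, 0.0783]
ft_force: [-1.8, -0.7, -4.1]
position: [0.5548, -0.1278, 0.0776]
ft_force: [-2.2, 0.4, -1.2]
position: [0.5549, -0.1278, 0.0766]
ft_force: [-1.8, -0.3, -1.5]
```

```bash
for s in a; do
python3 -m handwheel '[{"jaw":40,"delta_pos":[0,0,0.001],"turn":0}]'|grep -E 'pos|ft'
python3 -m handwheel '[{"jaw":40,"delta_pos":[0,0,0.001],"turn":0}]'|grep -E 'pos|ft'
python3 -m handwheel '[{"jaw":40,"delta_pos":[0,0,0.0005],"turn":0}]'|grep -E 'pos|ft'
done
```

```text
position: [0.5548, -0.1278, 0.0755]
ft_force: [-1.2, -0.2, -1.4]
position: [0.555, -0.1278, 0.0746]
ft_force: [-0.6, -0.4, 6.2]
position: [0.5552, -0.1278, 0.0744]
ft_force: [-2.0, -0.9, 9.0]
```

```bash
python3 -m handwheel '[{"jaw":80,"delta_pos":[0,0,0],"turn":0},{"jaw":80,"delta_pos":[0,0,0],"turn":0},{"jaw":80,"delta_pos":[0,0,0],"turn":0},{"jaw":80,"delta_pos":[0,0,0],"turn":0}]'; python3 -m handwheel '[{"jaw":80,"delta_pos":[0,0,-0.03],"turn":0},{"jaw":80,"delta_pos":[0,0,-0.06],"turn":0},{"jaw":80,"delta_pos":[0,0,-0.09],"turn":0},{"jaw":80,"delta_pos":[0,0,-0.13],"turn":0},{"jaw":80,"delta_pos":[-0.05,0,-0.15],"turn":0},{"jaw":80,"delta_pos":[-0.08,0,-0.15],"turn":0},{"jaw":80,"delta_pos":[-0.08,0,-0.15],"turn":0},{"jaw":80,"delta_pos":[-0.08,0,-0.15],"turn":0}]';python3 -c "
from h import *
print(get_obs()['joint_pos'])
for n in ('scene','side'): cam(n,'pics/%s13.png'%n)
c,im=cam('wrist','pics/w13.png')
a=cv2.imread('pics/scene13.png')[190:350,190:350];b=cv2.imread('pics/side13.png')[200:360,260:420]
cv2.imwrite('pics/p13.png',np.hstack([cv2.resize(i,(400,400),interpolation=2) for i in(a,b)]))"
```

```text
clock: 23.95
position: [0.5549, -0.1278, 0.0738]
ee_rot: [0.043, 0.999, 0.0, 0.0]
ft_force: [0.1, -0.2, 1.0]
grip_width: 0.936
clock: 24.62
position: [0.6358, -0.1331, 0.2233]
ee_rot: [0.042, 0.999, 0.001, 0.0]
ft_force: [-0.3, 0.2, 0.3]
grip_width: 0.937
[ 0.9033  0.679  -1.2028  1.3566  0.6253  1.5144  1.2395]
```

View pics/p13.png

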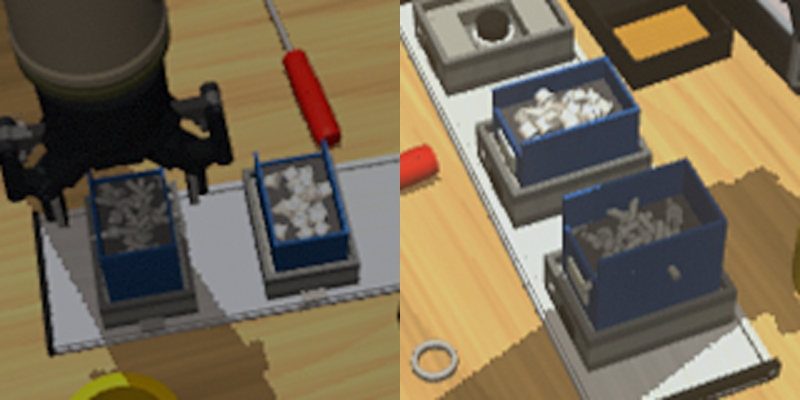

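View pics/w13.png

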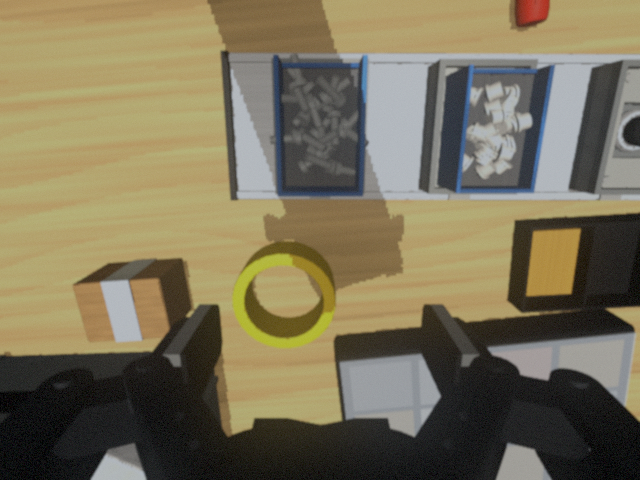

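View pics/scene13.png

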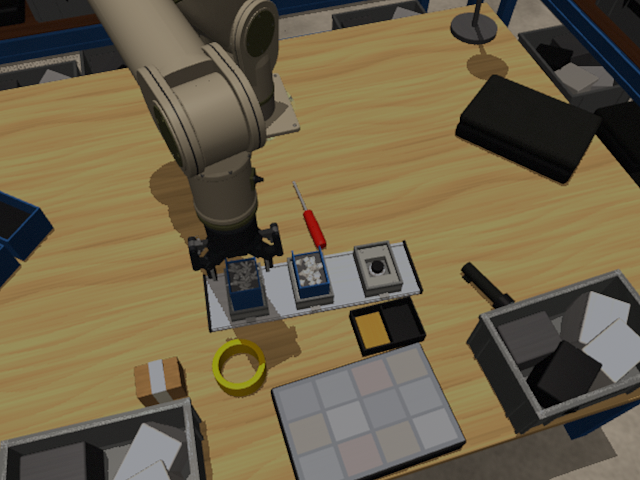

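```bash
python3 - <<'E'
from h import *
ims=[]
for n,(x,y,w,h) in (("scene",(210,230,140,105)),("side",(275,215,140,150))):
    c=calibration(n); im=cv2.imread(f'pics/{n}13.png'); k=4 if n=="scene" else 3
    z=cv2.resize(im[y:y+h,x:x+w],None,fx=k,fy=k,interpolation=2)
    for (cx,cy,H) in ((.5685,.0052,.05),(.5568,-.1276,.075)):
        a=-.087; Rz=np.array([[np.cos(a),-np.sin(a)],[np.sin(a),np.cos(a)]])
        Q=np.array([(.045,.03),(.045,-.03),(-.045,-.03),(-.045,.03)])@Rz.T+[cx,cy]
        for zz,col in ((.034+H,(0,255,0)),(.039+H,(0,0,255))):
            p=(proj(c,np.c_[Q,np.full(4,zz)])-[x,y]+.5)*k
            cv2.polylines(z,[p.astype(int)],True,col,1)
    ims.append(z)
for i,z in enumerate(ims): cv2.imwrite(f'pics/o{i}.png',z)
E
```

```text
(no output)
```

View pics/o0.png

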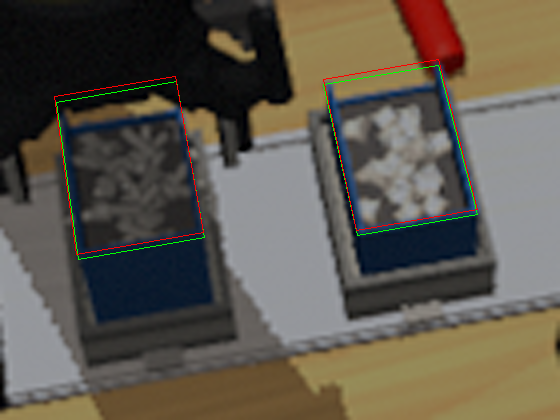

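View pics/o1.png

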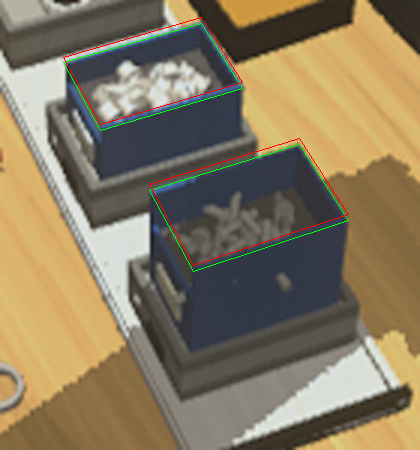

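```bash
python3 -c "
from workcell import *
print(hand_in(), get_obs()['clock'])"
```

```text
the job is handed in; nothing more can be done
the job is handed in; nothing more can be done
```

The job is done and handed in at about 25 s of the 72 s: each bin is seated on its rest and the heavy-sprung rest is empty.

**Pressing:** I pressed the buttons left, middle, right with the shut gripper, and all three clicked. Peak forces were about 12.9 N (left, heavy), 4 N (middle, light) and 7–8 N (right, medium), so well below 20 N.

**Placing:** The low bin is on the middle rest and the tall bin on the right rest. I lowered each in 0.5–1.5 mm steps. The force readings showed the button giving way, then a sharp rise as the bin met the platform about 5 mm lower, and only then did I let go.

**Last checks:**
- The scene picture shows both bins level inside their rims, with their tops at about the seated height. The side picture cannot separate that from 5 mm higher, so the force readings are the stronger evidence that they are fully home.
- The left rest is empty, the gripper is clear, and the bystanders visible in the last pictures are where they were. The lock nut and the contact block were not both in view at the end.

**Doubts:**
- Joint 7 read -2.602 once, against its limit of -2.600. That is within the sensor noise, but it was at the limit, so I turned the wrist half round before grasping the tall bin. Joint 3 then came within 0.02 of its limit.
- The scene and side cameras disagreed by a few millimetres along the rail, so I used the wrist camera for the fine alignment.

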